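# Refit the cooker's washed control knob and turn it to Off

## Robot

A 7-joint arm with a two-finger parallel gripper is mounted at the origin on a cart in front of the work surface, level with it; the furniture and walls round the work are solid. World frame = base frame: x ahead of the robot, y to its left, z up, the work surface at z = 0. Lengths are in m, angles in degrees, forces in N, time in s.
With the tool pointing down it reaches from about 0.4 to 0.9 m from the base axis. Payload 5.5 kg.
Tool frame: the origin (TCP) lies midway between the tips of the shut fingers; the grasp point (between the pads) lies 19 mm behind it; z points along the fingers, y is the line along which they close (so a half turn about z gives the same grasp; the last joint's range is limited). The gripper opens to 92 mm and grips with 3 to 60 N. Pads are 19 mm wide; open, the fingers measure 130 mm over their backs; the gripper's body (75 mm by 190 mm) begins 47 mm behind the grasp point.
Start: joints at [-51.44, 28.699, -24.465, 88.831, 12.651, 65.22, -12.049], TCP at [0.259, 0.596, 0.227] pointing down, gripper open.
Joint ranges: [-164.97, 164.97], [-17.58, 116.51], [-87.97, 89.64], [11.32, 138.91], [-80.73, 260.73], [10.89, 115.49], [-147.41, 147.41]. Speed limits (degrees/s): [147.25, 147.25, 180, 180, 180, 180, 180].

## Interface

Orientations are given as [roll, pitch, yaw] about the fixed x, y, z axes, in that order (R = Rz(yaw) Ry(pitch) Rx(roll)).
In Python, from workcell import ctrl gives the robot as it stands. The module is installed in compiled form; this text tells all that it offers.
- The arm moves only by the tool jog_arm, never from a script. Its argument "series" is a list that holds one entry, the list of rows, each a list of 5 numbers: the shift along the tool's x, y, z in mm, then the turn about the tool's z in degrees, then the finger opening in mm, from 0 to 91.8. A call has 1 to 5 rows; each row shifts and turns the commanded pose from where the row before left it, along the tool's axes as they then stand; what a row does not reach is not made up. A row lasts 1/12 s, in which the tool goes at most 41.7 mm and 7.16 degrees, less where a joint would pass 70% of its speed; a pose out of reach is approached as far as the arm can. A call is refused whole if a number of a shift passes 41.7 or a number of a turn 7.16, either way. A call with a gripper value outside its range is refused whole. The fingers move at their own pace and stop on an object; "squeeze" is the grip in N (left out, the last holds). Time passes only in rows, so rows that do not move let the fingers close. It gives the time, the measured TCP pose, the force, the opening and the grip force at its end, in the units of the state.
- ctrl.observe(): the state, without advancing time (a new reading comes with each control period).
- ctrl.grab_frame(name): name is "scene" or "top"; returns (picture, depth): 384x512x3 uint8, red, green, blue; 384x512 float32, m along the optical axis (not along the pixel's ray), 0 where there is no reading.
- ctrl.get_calibration(name): a dict with "fx", "fy", "cx", "cy" (pixels), "distortion" ([k1, k2, p1, p2, k3] as OpenCV has them; the pictures are not rectified), "rvec" (rotation vector, rad) and "tvec" (3), from world to camera coordinates, as OpenCV has them. Camera axes: x right, y down, z forward; pixel columns grow to the right and rows downward; lengths in m; the calibration is good to about 2 mm. A picture is of the moment at which its call begins. get_calibration takes no time and is no camera call.
- ctrl.close_job(): hands the job in; it is judged then, once.
The state is a dict: "t": time; "joint_pos": joint angles; "joint_vel": joint speeds; "tau": joint torques, N m; "tcp_pos": TCP position; "tool_rot": TCP orientation; "contact_force": force on the tool from outside, world axes, zero at the start; "torque": the same for the moment, N m; "grip_width": finger opening in m; "finger_force": force on a finger pad.
Only numpy, scipy, OpenCV 4.12 (cv2) and the standard library are available. Lean on these libraries where they do the work, as an engineer would, in place of code of your own. Each camera call takes 0.05 s, during which the arm holds its last target. There are 200 camera calls.

## Task

The right-hand control knob of the portable induction cooker was pulled off for washing and lies on the seasoning tray. Put it back on its bare spindle, which was left somewhere in the cooking range: turn the knob as you press lightly until its keyed bore finds the flat of the spindle and it drops fully home on the dial, without forcing it; then turn it on to Off, its white pointer line at the mark at the top of the dial, and let go. Leave the salt shaker and the spice jar on the tray undisturbed.

Things in the scene. Friction and masses are not known exactly. Their poses are not given: they have to be found in the camera images.
- knob_center (a point): Loose black knob, 40 mm tall, right way up on the tray; point on its axis, 20 mm above its underside. z up its axis, x towards its pointer, y across the bar. A round skirt (50 mm across, lowest 8 mm) carries an upright grip bar 46 mm long (along x), 18 mm wide (along y), 8 to 40 mm above the underside: pinch the bar across its 18 mm. About 60 g.
- knob_pointer (a point): Outer end of the knob's white pointer line: the +x end of the grip bar, 23 mm from the axis, 20 mm above the underside. The line also runs along the top of the bar, on this half only.
- knob_bore (a point): Centre of the knob's underside, mouth of its blind bore; axes as knob_center. A funnel 18 mm wide narrows to 11.4 mm in the first 4 mm, then a plain 11.4 mm bore up to 10 mm, then from 10 to 22 mm a keyed D bore with its flat on the pointer (+x) side, 2.2 mm from the axis.
- dial_face (a point): Centre of the bare dial (58 mm disc, right end of the cooker's sloping panel), on the spindle's axis, in the face on which the skirt rests when the knob is home; knob_center is then 20 mm out along z. z: out of the panel along the spindle, leaning 35 degrees from vertical to the cooker's front; x: up the slope to the Off mark; y: left along the panel.
- spindle_tip (a point): End of the bare steel spindle on its axis, 20 mm out from dial_face, same axes (fixed to the dial: they do not show the spindle's angle). 10 mm round, upper 11 mm cut to a D, flat 1.5 mm from the axis. The knob enters only with its pointer on the flat's side, within about 8 degrees; else it stops with its underside 10 mm above dial_face. Some 10 degrees of play once keyed.
- off_mark (a point): The Off mark, a short light line on the panel above the bare dial, 36.5 mm up the slope from dial_face; axes as dial_face. Off is the spindle's anticlockwise stop; it turns clockwise (seen from outside) to 86 degrees, starts somewhere 28 to 72 degrees clockwise of Off (not measured), turns stiffly (0.12 N m) and stays where left.
- cooker: Portable induction cooker, steel, 300 mm deep, 300 wide, 101 high, fixed, on the pan grates; origin at the centre of its underside, x to its back, y to its left, z up. Black glass top; in front a dark panel sloping 35 degrees down towards the robot: display in the middle, an identical knob fitted (at Off) on the left dial, the bare dial on the right, 150 mm apart.
- salt_center (a point): A bystander on the tray: salt shaker with a grey domed top, 44 mm in diameter, 90 mm tall; the point is half-way up.
- spice_center (a point): A bystander on the tray: glass spice jar with a ribbed lid, 45 mm in diameter, 106 mm tall; the point is half-way up.

How it is judged:
By the outcome, as a careful person would: the job done as asked, in the order asked, and still so for the second after the job is handed in, with the robot touching nothing.
It also fails if it takes over 48 s, if anything falls off the work surface, if the arm or the gripper's body presses on something with over 40 N, if the wrist force passes 120 N, or if a joint passes its speed limit or range.

## Working session

There is one attempt and no reset: what is moved stays moved. The work goes in short steps, Python scripts to look and compute and a tool call to move; the robot and the scene stay as the last step left them, time stands still between calls to the robot, and variables do not carry over. Pictures are saved under pics/ and viewed, at most 10 in all, crops included, and the job is handed in when it is done.

Besides the shell and the picture viewer there is one more tool, called by a JSON object that holds its "name" and its "arguments". jog_arm: Moves the arm, as the interface text tells. Its arguments: {"type":"object","properties":{"series":{"type":"array","items":{"type":"array","items":{"type":"array","items":{"type":"number"}}}},"squeeze":{"type":"number"}},"required":["series"]}

```bash
mkdir -p pics; cat > h.py <<'E'
import numpy as np, cv2
from scipy.spatial.transform import Rotation as R
from workcell import ctrl
def cal(n):
    c=ctrl.get_calibration(n); K=np.array([[c['fx'],0,c['cx']],[0,c['fy'],c['cy']],[0,0,1]],float)
    Rm=cv2.Rodrigues(np.array(c['rvec'],float))[0]; return K,np.array(c['distortion'],float),Rm,np.array(c['tvec'],float).ravel()
def ray(n,uv):
    K,d,Rm,t=cal(n); p=cv2.undistortPoints(np.array(uv,float).reshape(-1,1,2),K,d).reshape(-1,2)
    D=np.c_[p,np.ones(len(p))]@Rm; return -Rm.T@t,D   # D has unit optical depth
def onz(n,uv,z):
    o,D=ray(n,uv); return o+D*((z-o[2])/D[:,2])[:,None]
def ondepth(n,uv,dep):
    o,D=ray(n,uv); return o+D*np.array([np.median(dep[int(v)-1:int(v)+2,int(u)-1:int(u)+2]) for u,v in uv])[:,None]
def proj(n,P):
    K,d,Rm,t=cal(n); return cv2.projectPoints(np.array(P,float).reshape(-1,3),Rm,t,K,d)[0].reshape(-1,2)
def grab(n,tag):
    im,dep=ctrl.grab_frame(n); np.savez(f'pics/{tag}.npz',im=im,dep=dep); cv2.imwrite(f'pics/{tag}.png',im[:,:,::-1]); return im,dep
E
python3 - <<'E'
from h import *
for n in('scene','top'):
    grab(n,n+'0'); o,D=ray(n,[[256,192]]); print(n,o,D)
s=ctrl.observe(); print(s)
E
```

```text
scene [-0.07912368 -0.68736285  0.75411919] [[ 0.57382209  0.58069009 -0.57781163]]
top [4.56897785e-01 2.50939153e-05 1.11198289e+00] [[ 0.06720476 -0.03139178 -0.99727909]]
{'t': 0.1, 'joint_pos': array([-51.441113  ,  28.74827194, -24.45468889,  88.88297604,
        12.65193427,  65.22050695, -12.04766425]), 'joint_vel': array([ 0.02701912, -0.146125  , -0.0128759 , -0.19464448,  0.00946717,
       -0.0791534 , -0.07073472]), 'tau': array([-1.07057535e-02, -5.67871320e+01, -5.83838806e+00, -2.79916942e+01,
       -6.91494439e-02,  2.41637958e-02,  1.19856747e-05]), 'tcp_pos': array([0.25875966, 0.59560891, 0.22580271]), 'tool_rot': array([-1.79901731e+02, -2.90221299e-03,  1.56526055e+02]), 'contact_force': array([-0.05529478, -0.01620214,  0.47874112]), 'torque': array([ 0.01269666, -0.02910126, -0.02937099]), 'finger_force': 0.0, 'grip_width': 0.09145307611426394}
```

View pics/scene0.png

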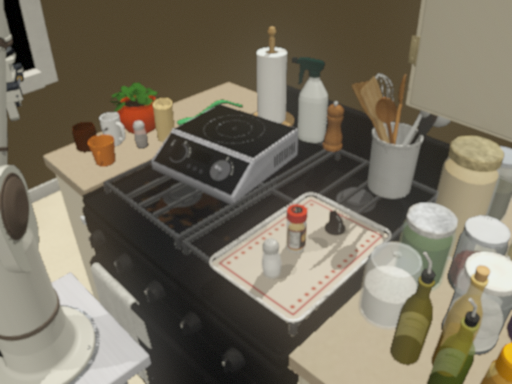

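View pics/top0.png

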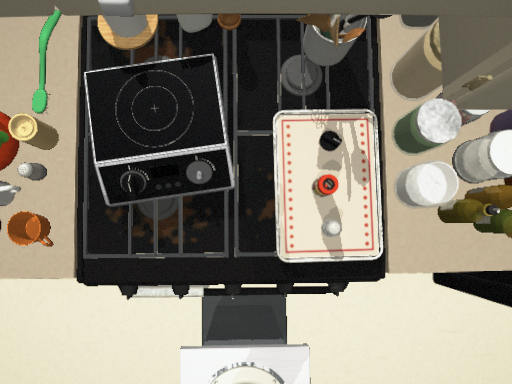

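The scene view shows the knob on the tray at about (336,222), the spice jar at (297,225) and the salt at (271,258). The bare dial is at about (222,168). In the top view the knob is at (330,140) and the bare dial and spindle are at (199,172). I'll zoom in on both.

```bash
python3 - <<'E'
from h import *
def crop(t,x,y,w,h): return cv2.resize(cv2.imread(f'pics/{t}.png')[y:y+h,x:x+w],(400,300),interpolation=cv2.INTER_CUBIC)
a=np.vstack([np.hstack([crop('top0',310,125,40,30),crop('top0',165,145,72,54)]),np.hstack([crop('scene0',316,203,40,30),crop('scene0',180,135,72,54)])])
cv2.imwrite('pics/crops.png',a)
s,t=np.load('pics/scene0.npz'),np.load('pics/top0.npz')
# panel normal & cooker from top depth
d=t['dep']; uv=[[128,195],[165,170],[220,190],[199,150],[120,100],[200,80],[330,140],[330,120],[345,160],[300,220],[326,185],[332,228]]
print(np.round(ondepth('top',uv,d),4))
E
```

```text
[[ 0.5191  0.2495  0.1333]
 [ 0.5752  0.1713  0.1176]
 [ 0.5375  0.0545  0.0027]
 [ 0.6162  0.0934  0.1384]
 [ 0.7288  0.2674  0.1424]
 [ 0.7725  0.0907  0.1423]
 [ 0.6467 -0.2075  0.0825]
 [ 0.7036 -0.2169  0.0428]
 [ 0.6044 -0.2506  0.0445]
 [ 0.4606 -0.1382  0.0435]
 [ 0.5354 -0.1826  0.1501]
 [ 0.4418 -0.1972  0.1314]]
```

View pics/crops.png

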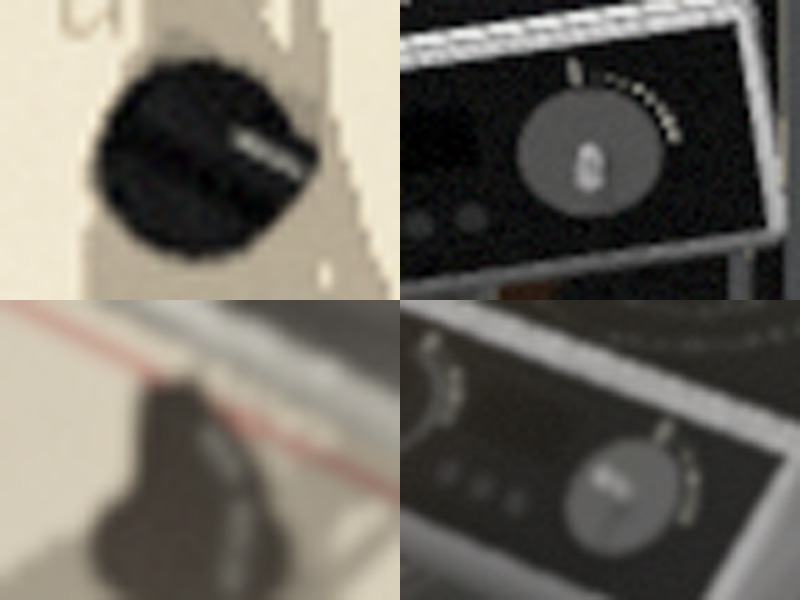

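The crops show the knob's white pointer line running from about (334,138.5) to (340,142) in the top image, with the skirt centred near (329.5,141). The dial disc is centred near (199,172.5) top and (222,169) scene, with the spindle standing on it. I'll measure these.

```bash
python3 - <<'E'
from h import *
s,t=np.load('pics/scene0.npz'),np.load('pics/top0.npz')
def blob(im,lo,hi,box,chroma=40):
    x,y,w,h=box; c=im[y:y+h,x:x+w].astype(int); g=c.mean(2); m=((g>lo)&(g<hi)&(np.ptp(c,2)<chroma)).astype(np.uint8)
    k,l,st,ce=cv2.connectedComponentsWithStats(m); i=1+np.argmax(st[1:,4]); mm=(l==i).astype(np.uint8)
    return mm,np.array([x,y])
o={}
for n,f,box,lo in(('top',t,(183,155,32,32),65),('scene',s,(208,156,26,28),72)):
    mm,off=blob(f['im'],lo,256,box); cn=max(cv2.findContours(mm,0,1)[0],key=cv2.contourArea); e=cv2.fitEllipse(cv2.convexHull(cn)); o[n]=np.array(e[0])+off; print(n,o[n],e[1:],mm.sum())
def tri(a,b):
    o1,D1=ray('top',[a]);o2,D2=ray('scene',[b]); A=np.c_[D1[0],-D2[0]]; k=np.linalg.lstsq(A,o2-o1,rcond=None)[0]; p,q=o1+k[0]*D1[0],o2+k[1]*D2[0]; return (p+q)/2,np.linalg.norm(p-q)
print('dial',tri(o['top'],o['scene']))
# off mark approx from crops
print('off',tri((165+575*.18,145+72*.18),(180+262*.18,135+133*.18)))
print('tip', tri((165+593*.18-72,145+155*.18),(180+205*.18,135+175*.18)))
# panel plane from top depth
d=t['dep'];K,dd,Rm,tt=cal('top')
V,U=np.mgrid[145:215,95:240]; uv=np.c_[U.ravel(),V.ravel()]; o1,D=ray('top',uv); P=o1+D*d[V,U].ravel()[:,None]
n0=None
rng=np.random.default_rng(0);best=0
for _ in range(500):
    a=P[rng.choice(len(P),3,False)]; n=np.cross(a[1]-a[0],a[2]-a[0]); n/=np.linalg.norm(n)+1e-12; n*=np.sign(n[2])
    if abs(n[2]-np.cos(np.radians(35)))>.05: continue
    k=np.abs((P-a[0])@n)<.003
    if k.sum()>best: best=k.sum();bk=k
Q=P[bk];c=Q.mean(0);n=np.linalg.svd(Q-c)[2][2];n*=np.sign(n[2]); print('panel',best,c,n,'tilt',np.degrees(np.arccos(n[2])),'yaw',np.degrees(np.arctan2(-n[1],-n[0])))
# dial onto panel plane
for nm in o:
    oo,DD=ray(nm,[o[nm]]); print(nm,'on plane',oo+DD[0]*((c-oo)@n)/(DD[0]@n))
# glass edge: bright line yaw
V,U=np.mgrid[50:160,80:225];
im=t['im'].astype(int).mean(2)
# knob
mm=(t['im'][125:155,310:350].max(2)<70).astype(np.uint8); 
ys,xs=np.nonzero(mm); print('knob px',xs.mean()+310,ys.mean()+125,mm.sum())
L=onz('top',[[334.0,138.3],[340.2,142.4]],.0825); v=L[1]-L[0]; print('line',L,np.degrees(np.arctan2(v[1],v[0])),np.linalg.norm(v))
cn=np.vstack(cv2.findContours(mm,0,1)[0]); print(onz('top',[[319.7,140.5],[329.5,151]],.0505),onz('top',[[329.5,141]],.0505))
print(onz('top',[cn.reshape(-1,2).min(0)+[310,125],cn.reshape(-1,2).max(0)+[310,125]],.0505))
for r in t['im'][136:146,330:343].mean(2).astype(int): print(r)
E
```

```text
top [198.58575058 171.85043526] ((21.601226806640625, 24.912324905395508), 88.93983459472656) 429
scene [222.08845329 168.6968956 ] ((19.35353660583496, 26.60325813293457), 52.49888229370117) 350
dial (array([0.57230084, 0.09616456, 0.11044024]), np.float64(0.0030380942759314165))
off (array([ 0.54767395, -0.02735384,  0.21470476]), np.float64(0.09313783116236542))
tip (array([0.56379182, 0.09630892, 0.12167814]), np.float64(0.009278492293155954))
panel 5075 [0.56772638 0.16921369 0.11216651] [-0.5747484  -0.0776754   0.81463538] tilt 35.448674799241424 yaw 7.696706886817232
top on plane [0.5714015  0.09735752 0.10790794]
scene on plane [0.57420948 0.09608278 0.1097675 ]
knob px 329.3412162162162 140.46621621621622 296
line [[ 0.65071023 -0.21709889  0.0825    ]
 [ 0.64090007 -0.23151162  0.0825    ]] -124.24152589591483 0.01743462471894206
[[ 0.65152251 -0.18886224  0.0505    ]
 [ 0.62575879 -0.21204416  0.0505    ]] [[ 0.65017615 -0.2126903   0.0505    ]]
[[ 0.67479367 -0.190174    0.0505    ]
 [ 0.6280317  -0.24013074  0.0505    ]]
[ 20  22  18  12  24  17   4  11  57 131 138 139 163]
[ 26  20  23  40  23  18  12  20  15 108 136 139 162]
[ 28  24  27  74 110  78  32  18  19  59 109 126 161]
[ 27  27  28  73 137 124  97  56  30  20  32  81 159]
[ 20  24  25  24  43 105 115 103  91  52  21  41 158]
[ 17  14  15  24  30  25  47 104 119 101  54  66 156]
[  0  13  17  15  22  24  27  26  49 105  74 116 161]
[  4   5  19   5  14  22  25  25  27  26  86 158 167]
[ 10  12   8   1   9  12  11  19  24  51 135 161 167]
[ 24  17  15  10   3   4   7  18  47 116 161 163 167]
```

```bash
python3 - <<'E'
from h import *
s,t=np.load('pics/scene0.npz'),np.load('pics/top0.npz')
g=t['im'].mean(2)
# pointer line PCA
w=g[136:144,332:342]-45; V,U=np.mgrid[136:144,332:342]; dark=(U-V<197.6)|(V<139)&(U<338); w=np.where((w>0)&(U<=336+(V-138)*1.3+1)&(U>=331+(V-137)*1.2),w,0)
p=np.c_[U[w>0],V[w>0]];ww=w[w>0];c=np.average(p,0,ww);C=np.cov(p.T,aweights=ww);e=np.linalg.eigh(C)[1][:,1];e*=np.sign(e[0]);
L=onz('top',[c-3*e,c,c+3*e],.0825);v=L[2]-L[0];a=np.arctan2(v[1],v[0]);print('line',c,np.degrees(a),L[1])
print('axis guess',L[1]-np.array([np.cos(a),np.sin(a),0])*.0125)
# skirt circle from left/bottom contour at z=.0505
mm=(t['im'][125:155,310:350].max(2)<75).astype(np.uint8)
cn=max(cv2.findContours(mm,0,1)[0],key=cv2.contourArea).reshape(-1,2)+[310,125]
W=onz('top',cn,.0505)[:,:2]
from scipy.optimize import least_squares
ctr=np.array([.65,-.2125])
for _ in range(5):
    r=np.linalg.norm(W-ctr,axis=1);k=(np.abs(r-.025)<.004)&(W[:,1]>-.222)
    ctr=least_squares(lambda q:np.linalg.norm(W[k]-q,axis=1)-.0245,ctr).x
print('skirt',ctr,k.sum())
# glass edges via white borders
def pc(n,f):
    V,U=np.mgrid[0:384,0:512];o,D=ray(n,np.c_[U.ravel(),V.ravel()].astype(float));z=f['dep'].ravel();P=o+D*z[:,None];return P[z>0]
P=np.vstack([pc('top',t),pc('scene',s)])
G=P[(np.abs(P[:,2]-.142)<.006)&(P[:,0]>.5)&(P[:,0]<.95)&(P[:,1]>.02)&(P[:,1]<.38)]
print('glass z',np.median(G[:,2]),'rect',cv2.minAreaRect((G[:,:2]*1000).astype(np.float32)))
for nm,ct,r,z in(('spice',(.5354,-.1826),.035,.14),('salt',(.4418,-.1972),.035,.12)):
    q=P[(np.hypot(P[:,0]-ct[0],P[:,1]-ct[1])<r)&(P[:,2]>.1)];print(nm,cv2.minEnclosingCircle((q[:,:2]*1000).astype(np.float32)),q[:,2].max())
T=P[(np.hypot(*(P[:,:2]-[.65,-.2125]).T)<.06)&(P[:,2]<.06)];print('tray z',np.median(T[:,2]))
for dy in(56,46,38,34):
    b=np.radians(dy);R2=np.array([[np.cos(b),np.sin(b)],[-np.sin(b),np.cos(b)]]);q=(P[:,:2]-[.65,-.2125])@R2.T
    k=(np.abs(q[:,0])<.0475)&(np.abs(q[:,1])<.110)&(P[:,2]>.105);print(dy,k.sum(),P[k].mean(0) if k.any() else '')
E
```

```text
line [337.25701625 140.44844904] -122.18956294263828 [ 0.64556869 -0.22467033  0.0825    ]
axis guess [ 0.65222772 -0.2140917   0.0825    ]
skirt [ 0.65152164 -0.21439292] 35
glass z 0.14195186665309478 rect ((733.5401611328125, 190.51473999023438), (324.7904357910156, 441.9069519042969), 87.82115936279297)
spice ((535.9317016601562, -186.20059204101562), 24.8038272857666) 0.15520220969625853
salt ((439.9246520996094, -202.4273681640625), 19.736915588378906) 0.13557617242120867
tray z 0.0436997718848573
56 1800 [ 0.62599399 -0.1886138   0.69482154]
46 1924 [ 0.63143495 -0.18232751  0.73209004]
38 2118 [ 0.63519615 -0.17504319  0.7587964 ]
34 2307 [ 0.63519835 -0.16980051  0.75869273]
```

```bash
python3 - <<'E'
from h import *
s,t=np.load('pics/scene0.npz'),np.load('pics/top0.npz')
def pc(n,f):
    V,U=np.mgrid[0:384,0:512];o,D=ray(n,np.c_[U.ravel(),V.ravel()].astype(float));z=f['dep'].ravel();P=o+D*z[:,None];return P[z>0]
P=np.vstack([pc('top',t),pc('scene',s)]);P=P[P[:,2]<.4]
for dy in(58,48,40,34):
    b=np.radians(dy);R2=np.array([[np.cos(b),np.sin(b)],[-np.sin(b),np.cos(b)]]);q=(P[:,:2]-[.652,-.214])@R2.T
    k=(np.abs(q[:,0])<.045)&(np.abs(q[:,1])<.103)&(P[:,2]>.1);print(dy,k.sum(),P[k].mean(0) if k.any() else '')
# glass fold line yaw: boundary rows between panel and glass using white strip corners in top image
E=[[97,163],[229,143]]; 
im=t['im'].astype(int).mean(2)
pts=[]
for u in range(110,215,3):
    col=im[140:170,u]; v=140+np.average(np.arange(30),weights=np.clip(col-90,0,None)*(np.abs(np.arange(140,170)-(163-(u-97)*.14))<6)+1e-6); pts.append([u,v])
W=onz('top',pts,.142); f=np.polyfit(W[:,1],W[:,0],1); r=W[:,0]-np.polyval(f,W[:,1]); k=np.abs(r)<.004; f=np.polyfit(W[k,1],W[k,0],1); print('fold yaw',-np.degrees(np.arctan(f[0])),'x at y=.1',np.polyval(f,.1),k.sum())
st=ctrl.observe(); p=np.array(st['tcp_pos']);R0=R.from_euler('xyz',st['tool_rot'],degrees=True).as_matrix()
print((R0.T@(np.array([.652,-.214,.226])-p))*1000, st['tool_rot'])
E
```

```text
58 87 [ 0.55146189 -0.19094698  0.14840075]
48 43 [ 0.55289296 -0.17920501  0.14649425]
40 0 
34 0 
fold yaw 7.868485061602827 x at y=.1 0.6169008652885151 35
[-683.18941004 -585.96606264    0.77310875] [-1.79901731e+02 -2.90221299e-03  1.56526055e+02]
```

{"name": "jog_arm", "arguments": {"series": [[[-27, -23, 0, 0, 60], [-27, -23, 0, 0, 60], [-27, -23, 0, 0, 60], [-27, -23, 0, 0, 60], [-27, -23, 0, 0, 60]]], "squeeze": 10}}

```text
t: 0.52
tcp_pos: [0.3372, 0.435, 0.2262]
tool_rot: [-179.9, -0.0, 156.5]
contact_force: [0.5, 0.3, 0.3]
grip_width: 0.0634
finger_force: 0.0
```

{"name": "jog_arm", "arguments": {"series": [[[-27, -23, 0, 0, 60], [-27, -23, 0, 0, 60], [-27, -23, 0, 0, 60], [-27, -23, 0, 0, 60], [-27, -23, 0, 0, 60]]]}}

```text
t: 0.93
tcp_pos: [0.4152, 0.2758, 0.2265]
tool_rot: [-180.0, -0.0, 156.5]
contact_force: [1.1, 0.1, -0.8]
grip_width: 0.0603
finger_force: 0.0
```

{"name": "jog_arm", "arguments": {"series": [[[-27, -23, 0, 0, 60], [-27, -23, 0, 0, 60], [-27, -23, 0, 0, 60], [-27, -23, 0, 0, 60], [-27, -23, 0, 0, 60]]]}}

```text
t: 1.35
tcp_pos: [0.4932, 0.1166, 0.2266]
tool_rot: [-180.0, -0.0, 156.5]
contact_force: [1.2, 0.1, -0.1]
grip_width: 0.0598
finger_force: 0.0
```

{"name": "jog_arm", "arguments": {"series": [[[-27, -23, 0, 0, 60], [-27, -23, 0, 0, 60], [-27, -23, 0, 0, 60], [-27, -23, 0, 0, 60], [-27, -23, 0, 0, 60]]]}}

```text
t: 1.77
tcp_pos: [0.5711, -0.0425, 0.2264]
tool_rot: [-180.0, -0.0, 156.5]
contact_force: [1.3, 1.2, -0.2]
grip_width: 0.0603
finger_force: 0.0
```

{"name": "jog_arm", "arguments": {"series": [[[-28.5, -25, 0, 0, 60], [-28.5, -25, 0, 0, 60], [-28.5, -25, 0, 0, 60], [-28.5, -25, 0, 0, 60], [-28.5, -25, 0, 0, 60]]]}}

```text
t: 2.18
tcp_pos: [0.652, -0.2139, 0.2261]
tool_rot: [-180.0, -0.1, 156.5]
contact_force: [0.3, -0.0, 0.4]
grip_width: 0.0599
finger_force: 0.0
```

{"name": "jog_arm", "arguments": {"series": [[[0, 0, 5, 7, 60], [0, 0, 5, 7, 60], [0, 0, 5, 7, 60], [0, 0, 5, 7, 60], [0, 0, 5, 7, 60]]]}}

```text
t: 2.6
tcp_pos: [0.6514, -0.2122, 0.2006]
tool_rot: [-179.9, -0.1, 121.2]
contact_force: [-0.6, 0.1, -0.3]
grip_width: 0.0601
finger_force: 0.0
```

{"name": "jog_arm", "arguments": {"series": [[[0, 0, 0, 7, 60], [0, 0, 0, 7, 60], [0, 0, 0, 7, 60], [0, 0, 0, 7, 60], [0, 0, 0, 7, 60]]]}}

```text
t: 3.02
tcp_pos: [0.6515, -0.212, 0.201]
tool_rot: [-179.9, -0.0, 86.2]
contact_force: [1.4, -0.5, 0.3]
grip_width: 0.0602
finger_force: 0.0
```

{"name": "jog_arm", "arguments": {"series": [[[0, 0, 0, 7, 60], [0, 0, 0, 7, 60], [0, 0, 0, 7, 60], [0, 0, 0, 7, 60], [0, 0, 0, 7, 60]]]}}

```text
t: 3.43
tcp_pos: [0.6515, -0.212, 0.201]
tool_rot: [-179.9, 0.0, 51.2]
contact_force: [0.6, 0.9, 1.3]
grip_width: 0.0596
finger_force: 0.0
```

{"name": "jog_arm", "arguments": {"series": [[[0, 0, 0, 7, 60], [0, 0, 0, 6.5, 60], [0, 0, 0, 0, 60]]]}}

```text
t: 3.68
tcp_pos: [0.6516, -0.2119, 0.201]
tool_rot: [-180.0, 0.1, 37.8]
contact_force: [0.8, -1.1, -0.2]
grip_width: 0.0599
finger_force: 0.0
```

{"name": "jog_arm", "arguments": {"series": [[[-1.2, 1.7, 20, 0, 60], [0, 0, 30, 0, 60], [0, 0, 30, 0, 60], [0, 0, 20, 0, 60], [0, 0, 0, 0, 60]]]}}

```text
t: 4.1
tcp_pos: [0.648, -0.2126, 0.0958]
tool_rot: [-179.5, 0.3, 38.2]
contact_force: [-0.3, 0.4, -0.3]
grip_width: 0.0598
finger_force: 0.0
```

{"name": "jog_arm", "arguments": {"series": [[[0, 0, 15, 0, 60], [0, 0, 15, 0, 60], [0, 0, 11, 0, 60], [0, 0, 1.5, 0, 60], [0, 0, 0, 0, 60]]]}}

```text
t: 4.52
tcp_pos: [0.6514, -0.2142, 0.0584]
tool_rot: [-179.9, 0.0, 38.0]
contact_force: [0.1, -0.5, -0.0]
grip_width: 0.06
finger_force: 0.0
```

```bash
python3 - <<'E'
from h import *
a,_=grab('scene','s1');b,_=grab('top','t1')
c=np.hstack([cv2.resize(a[150:300,220:420],(400,300)),cv2.resize(b[80:230,230:430],(400,300))]);cv2.imwrite('pics/c1.png',c[:,:,::-1])
E
```

```text
(no output)
```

View pics/c1.png

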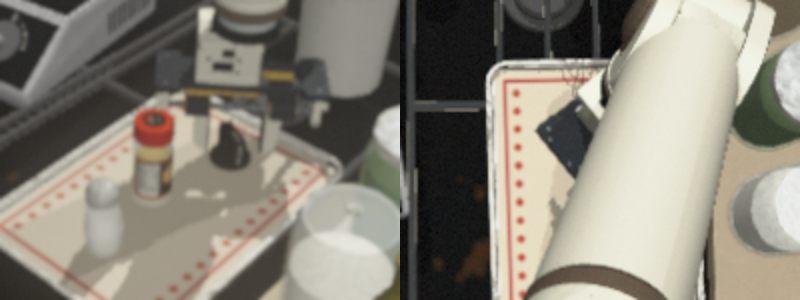

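The fingers straddle the knob (left panel, about 232,150) and the jar and salt are clear. Now I'll close on the bar.

{"name": "jog_arm", "arguments": {"series": [[[0, 0, 0, 0, 30], [0, 0, 0, 0, 22], [0, 0, 0, 0, 15], [0, 0, 0, 0, 10], [0, 0, 0, 0, 10]]], "squeeze": 15}}

```text
t: 5.03
tcp_pos: [0.6521, -0.2143, 0.0595]
tool_rot: [180.0, -0.0, 38.0]
contact_force: [-0.4, -0.1, 0.8]
grip_width: 0.0312
finger_force: 0.3
```

{"name": "jog_arm", "arguments": {"series": [[[0, 0, 0, 0, 10], [0, 0, 0, 0, 10], [0, 0, 0, 0, 10], [0, 0, 0, 0, 10]]]}}

```text
t: 5.37
tcp_pos: [0.652, -0.2143, 0.0592]
tool_rot: [-180.0, -0.0, 38.0]
contact_force: [0.2, -0.4, 0.0]
grip_width: 0.0178
finger_force: 15.0
```

{"name": "jog_arm", "arguments": {"series": [[[0, 0, -20, 0, 10], [0, 0, -35, 0, 10], [0, 0, -40, 0, 10], [0, 0, -40, 0, 10], [0, 0, -25, 0, 10]]]}}

```text
t: 5.78
tcp_pos: [0.6533, -0.2153, 0.2238]
tool_rot: [179.8, -0.2, 38.0]
contact_force: [0.0, -0.0, -0.3]
grip_width: 0.018
finger_force: 15.0
```

{"name": "jog_arm", "arguments": {"series": [[[8, -17, 0, 0, 10], [16.6, -35.9, 0, 0, 10], [16.6, -35.9, 0, 0, 10], [16.6, -35.9, 0, 0, 10], [16.6, -35.9, 0, 0, 10]]]}}

```text
t: 6.2
tcp_pos: [0.6109, -0.0405, 0.2192]
tool_rot: [-180.0, -0.0, 38.0]
contact_force: [0.8, 0.7, -0.7]
grip_width: 0.018
finger_force: 15.0
```

{"name": "jog_arm", "arguments": {"series": [[[16.6, -35.9, 0, 0, 10], [16.6, -35.9, 0, 0, 10], [16.6, -35.9, 0, 0, 10], [16.6, -35.9, 0, 0, 10], [16.6, -35.9, 0, 0, 10]]]}}

```text
t: 6.62
tcp_pos: [0.5657, 0.1522, 0.2194]
tool_rot: [180.0, -0.0, 38.0]
contact_force: [0.2, -0.3, 0.1]
grip_width: 0.0181
finger_force: 15.0
```

{"name": "jog_arm", "arguments": {"series": [[[8, -18, 0, 0, 10], [0, 0, 0, -7, 10], [0, 0, 0, -7, 10], [0, 0, 0, -7, 10], [0, 0, 0, -7, 10]]]}}

```text
t: 7.03
tcp_pos: [0.5615, 0.1698, 0.2191]
tool_rot: [-180.0, 0.0, 66.4]
contact_force: [-0.8, -0.3, -0.6]
grip_width: 0.0179
finger_force: 15.0
```

{"name": "jog_arm", "arguments": {"series": [[[0, 0, 0, -7, 10], [0, 0, 0, -7, 10], [0, 0, 0, -7, 10], [0, 0, 0, -7, 10], [0, 0, 0, -7, 10]]]}}

```text
t: 7.45
tcp_pos: [0.5616, 0.1694, 0.2191]
tool_rot: [-180.0, 0.0, 101.4]
contact_force: [-0.1, 0.4, -0.8]
grip_width: 0.0175
finger_force: 15.0
```

{"name": "jog_arm", "arguments": {"series": [[[0, 0, 0, -7, 10], [0, 0, 0, -7, 10], [0, 0, 0, -7, 10], [0, 0, 0, -7, 10], [0, 0, 0, -7, 10]]]}}

```text
t: 7.87
tcp_pos: [0.5616, 0.1694, 0.2191]
tool_rot: [-180.0, -0.0, 136.3]
contact_force: [0.4, 0.3, -1.2]
grip_width: 0.0183
finger_force: 15.0
```

{"name": "jog_arm", "arguments": {"series": [[[0, 0, 0, -7, 10], [0, 0, 0, -7, 10], [0, 0, 0, -7, 10], [0, 0, 0, -7, 10], [0, 0, 0, -7, 10]]]}}

```text
t: 8.28
tcp_pos: [0.5616, 0.1693, 0.2191]
tool_rot: [-180.0, -0.0, 171.3]
contact_force: [-0.7, -0.5, -0.9]
grip_width: 0.0178
finger_force: 15.0
```

{"name": "jog_arm", "arguments": {"series": [[[0, 0, 0, -7, 10], [0, 0, 0, -7, 10], [0, 0, 0, -2.6, 10], [0, 0, 0, 0, 10]]]}}

```text
t: 8.62
tcp_pos: [0.5617, 0.1692, 0.2191]
tool_rot: [-180.0, -0.0, -172.3]
contact_force: [-0.1, -1.1, -0.4]
grip_width: 0.0178
finger_force: 15.0
```

```bash
python3 - <<'E'
from h import *
a,_=grab('scene','s2');b,_=grab('top','t2')
c=np.hstack([cv2.resize(a[60:210,120:320],(400,300)),cv2.resize(b[70:220,80:280],(400,300))]);cv2.imwrite('pics/c2.png',c[:,:,::-1])
s=ctrl.observe();print(s['joint_pos'],s['contact_force'],s['torque'])
E
```

```text
[-12.36084274  21.05704765  -8.90073319  99.1638278    3.67673451
  60.07207098  74.9773899 ] [-0.01949695  0.55598488 -0.51524868] [ 0.02553329 -0.02142903  0.00233209]
```

View pics/c2.png

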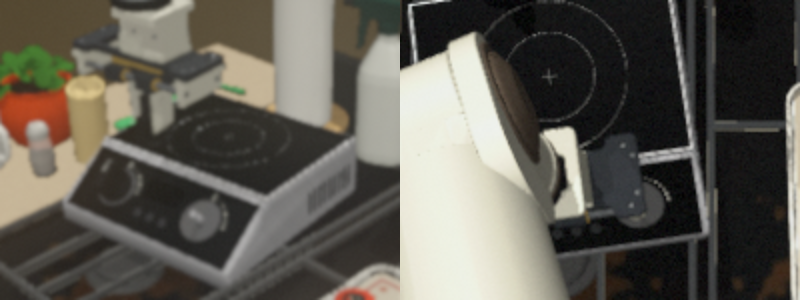

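{"name": "jog_arm", "arguments": {"series": [[[15, 0, 20, 0, 10], [0, 0, 30, 0, 10], [0, 0, 25, 0, 10], [0, 0, 9, 0, 10], [0, 0, 0, 0, 10]]], "squeeze": 7}}

```text
t: 9.13
tcp_pos: [0.5449, 0.1669, 0.1328]
tool_rot: [-179.9, -0.3, -172.4]
contact_force: [-0.6, 0.2, -0.3]
grip_width: 0.0178
finger_force: 7.0
```

{"name": "jog_arm", "arguments": {"series": [[[0, 0, 2, 0, 10], [0, 0, 2, 0, 10], [0, 0, 2, 0, 10], [0, 0, 2, 0, 10]]]}}

```text
t: 9.47
tcp_pos: [0.5479, 0.168, 0.1284]
tool_rot: [180.0, 0.1, -172.4]
contact_force: [-0.6, -0.5, 2.7]
grip_width: 0.0179
finger_force: 7.0
```

{"name": "jog_arm", "arguments": {"series": [[[0, 0, 1.5, 0, 10], [0, 0, 1.5, 0, 10], [0, 0, 1.5, 0, 10], [0, 0, 0, 0, 10]]]}}

```text
t: 9.8
tcp_pos: [0.5462, 0.1678, 0.1234]
tool_rot: [180.0, -0.0, -172.4]
contact_force: [-3.6, -1.2, 5.0]
grip_width: 0.0176
finger_force: 7.0
```

{"name": "jog_arm", "arguments": {"series": [[[0, 0, 1.5, 0, 10], [0, 0, 0, 0, 10]]]}}

```text
t: 9.97
tcp_pos: [0.5461, 0.1678, 0.1219]
tool_rot: [180.0, -0.1, -172.4]
contact_force: [-4.3, -1.3, 5.2]
grip_width: 0.0179
finger_force: 7.0
```

```bash
python3 - <<'E'
from h import *
a,_=grab('scene','s3')
c=np.clip(cv2.resize(a[115:205,140:260],(800,600),interpolation=cv2.INTER_CUBIC)*1.8,0,255);cv2.imwrite('pics/c3.png',c[:,:,::-1])
E
```

```text
[ WARN:0@0.798] global loadsave.cpp:1063 imwrite_ Unsupported depth image for selected encoder is fallbacked to CV_8U.
```

View pics/c3.png

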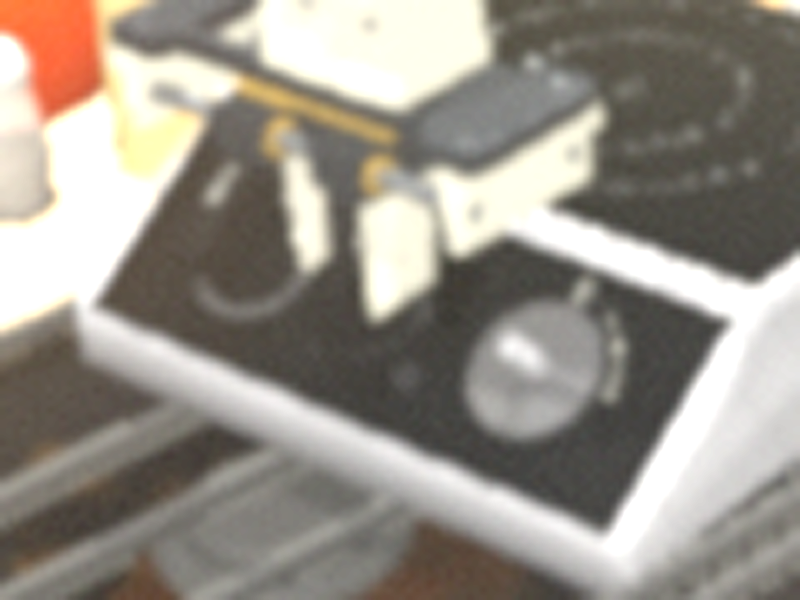

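{"name": "jog_arm", "arguments": {"series": [[[0, 0, 1, 0, 10], [0, 0, 0, 0, 10]]]}}

```text
t: 10.18
tcp_pos: [0.546, 0.1678, 0.1209]
tool_rot: [180.0, -0.1, -172.4]
contact_force: [-4.5, -0.2, 5.7]
grip_width: 0.018
finger_force: 7.0
```

{"name": "jog_arm", "arguments": {"series": [[[0, 0, 1, 0, 10], [0, 0, 0, 0, 10]]]}}

```text
t: 10.35
tcp_pos: [0.5459, 0.1677, 0.1199]
tool_rot: [-180.0, -0.1, -172.4]
contact_force: [-5.4, -0.6, 5.4]
grip_width: 0.018
finger_force: 7.0
```

{"name": "jog_arm", "arguments": {"series": [[[0, 0, 1, 0, 10], [0, 0, 0, 0, 10]]]}}

```text
t: 10.52
tcp_pos: [0.5459, 0.1677, 0.1189]
tool_rot: [-180.0, -0.1, -172.4]
contact_force: [-4.6, -0.6, 6.2]
grip_width: 0.0176
finger_force: 7.0
```

{"name": "jog_arm", "arguments": {"series": [[[4, 0, -6, 0, 10], [12, 0, -17, 0, 10], [12, 0, -17, 0, 10], [6, 0, -9, 0, 10], [0, 0, 0, 0, 10]]], "squeeze": 15}}

```text
t: 10.93
tcp_pos: [0.5137, 0.1636, 0.1697]
tool_rot: [180.0, 0.2, -172.4]
contact_force: [-0.3, 0.2, -0.7]
grip_width: 0.0181
finger_force: 15.0
```

```bash
cat > tilt.py <<'E'
from h import *
import sys
def look(tag):
    a,d=grab('scene',tag); s=ctrl.observe(); p=s['tcp_pos']; Rm=R.from_euler('xyz',s['tool_rot'],degrees=True).as_matrix()
    V,U=np.mgrid[0:384,0:512];o,D=ray('scene',np.c_[U.ravel(),V.ravel()].astype(float));z=d.ravel();P=(o+D*z[:,None]-p)@Rm*1000
    k=(z>0)&(np.abs(P[:,0])<40)&(np.abs(P[:,1])<32)&(P[:,2]>-30)&(P[:,2]<45)
    c=proj('scene',[p])[0].astype(int);x,y=c-[40,30]
    cv2.imwrite(f'pics/{tag}c.png',np.clip(cv2.resize(a[y:y+60,x:x+80],(800,600),interpolation=cv2.INTER_CUBIC)*2.,0,255).astype(np.uint8)[:,:,::-1])
    q=P[k];col=a.reshape(-1,3)[k].max(1);return q,col,s
if __name__=='__main__':
    q,col,s=look(sys.argv[1]);q=q[col<70];print(len(q),s['tcp_pos'])
    H=np.histogram2d(q[:,2],q[:,0],bins=[np.arange(-30,46,5),np.arange(-40,41,5)])[0].astype(int)
    for i,r in enumerate(H):print(-30+5*i,r)
E
python3 tilt.py s4
```

```text
218 [0.51393239 0.16339756 0.16864008]
-30 [0 0 0 0 0 0 0 1 3 3 6 3 2 0 0 0]
-25 [0 0 0 0 0 0 0 0 0 0 2 5 3 6 3 0]
-20 [0 0 0 0 0 0 0 0 0 0 0 3 5 5 3 0]
-15 [0 0 0 0 0 0 0 0 0 0 0 2 3 7 2 0]
-10 [0 0 0 0 0 0 0 0 0 0 1 2 2 6 1 0]
-5 [0 0 0 0 0 1 1 0 0 0 2 3 3 7 0 0]
0 [0 0 0 0 1 3 4 7 5 4 2 2 3 8 0 0]
5 [ 0  0  0  0  0  0  3  3  3 10  8  6  8  3  0  0]
10 [0 0 0 0 0 0 2 0 2 2 4 3 8 6 0 0]
15 [0 0 0 0 0 0 0 0 0 1 1 3 5 2 0 0]
20 [0 0 0 0 0 0 0 0 0 0 0 0 0 0 0 0]
25 [0 0 0 0 0 0 0 0 0 0 0 0 0 0 0 0]
30 [0 0 0 0 0 0 0 0 0 0 0 0 0 0 0 0]
35 [0 0 0 0 0 0 0 0 0 0 0 0 0 0 0 0]
40 [0 0 0 0 0 0 0 0 0 0 0 0 0 0 0 0]
```

View pics/s4c.png

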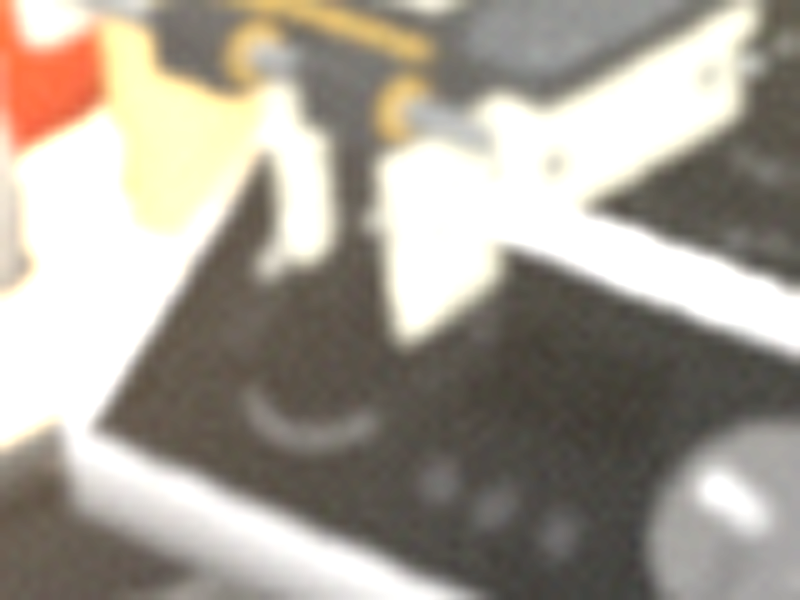

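```bash
cat > tilt2.py <<'E'
from h import *
import sys
N=8;F=[ctrl.grab_frame('scene') for _ in range(N)]
a=np.mean([f[0] for f in F],0);d=np.median([f[1] for f in F],0)
s=ctrl.observe();p=np.array(s['tcp_pos']);Rm=R.from_euler('xyz',s['tool_rot'],degrees=True).as_matrix()
V,U=np.mgrid[0:384,0:512];o,D=ray('scene',np.c_[U.ravel(),V.ravel()].astype(float));z=d.ravel();P=((o+D*z[:,None]-p)@Rm*1000).reshape(384,512,3)
c=proj('scene',[p+[0,0,.01]])[0].astype(int);x,y=c-[20,15];sl=np.s_[y:y+30,x:x+40]
np.savez('pics/'+sys.argv[1],a=a,P=P)
im=np.clip(cv2.resize((a[sl]-10)*3,(400,300),interpolation=cv2.INTER_CUBIC),0,255)
near=P[sl];m=(near[...,2]<35)&(np.abs(near[...,0])<45)&(np.abs(near[...,1])<45)
dm=np.where(m[...,None],np.stack([128+near[...,0]*3,128+near[...,1]*3,150-near[...,2]*4],-1),0)
dm=np.clip(cv2.resize(dm,(400,300),interpolation=cv2.INTER_NEAREST),0,255)
cv2.imwrite('pics/'+sys.argv[1]+'.png',np.hstack([im,dm]).astype(np.uint8)[:,:,::-1])
for nm,i in(('x',0),('y',1),('z',2)):
    print(nm);
    for r in range(4,28,1): print(' '.join('%4d'%near[r,k,i] if m[r,k] else '   .' for k in range(6,34)))
E
python3 tilt2.py s5
```

```text
x
   .    .    .   11   11   11   11    9    9    6    3   38   38   36   32   13   12   12   13   14   12    .    .    .    .    .    .    .
   .    .    .   12   10   11   10   10   10    6    3    0   -4   13   12   12   12   12   10    6    3    0   -2   -5    .    .    .    .
   .    .    .   11   12   11   12   12   10    7    2   -1   -4   13   12   13   12   13   10    7    4    0   -2   -5    .    .    .    .
   .    .    .    .   11   11   11   12   10    7    2    0   -4   12   13   13   13   14   10    7    3    0   -2   -6    .    .    .    .
   .    .    .    .   10   12   10   10   10    6    2    0   -4   13   14   12   13   12   11    6    3    0   -2   -5    .    .    .    .
   .    .    .    .   11   11   11   12    9    7    3    0    0   12   12   12   12   13   11    8    3    1   -2   -5    .    .    .    .
   .    .    .    .   10   12   12   11   11    7    5    4    3   12   13   13   13   12   10    7    4    1   -3   -5    .    .    .    .
   .    .    .    .   12   11   10   11   10    8    8    8    5   13   13   11   13   13   12    8    5    1   -2   -
[... 8285 characters left out ...]

   .    .    .    .    .    .   -1   -2   -4   -5   -4   -2   -1    0    2    0    5    6    4    4    4    3    4    5    7    .    .    .
   .    .    .    .    .    .    3    1    0    0   -1    0    1    2    5    6    6    7    5    5    5    5    5    7   10    .    .    .
   .    .    .    .    .    .    9    4    2    1    2    3    3    5    7    7    6    8    6    6    6    7    7    9    .    .    .    .
   .    .    .    .    .    .   12    9    7    5    5    6    7    9    8    8    7    7    7    7    8    9   10   12    .    .    .    .
   .    .    .    .    .    .   16   12   11    9    9    8    9    9    8    9    8    8    9    9   10   11   13    .    .    .    .    .
```

View pics/s5.png

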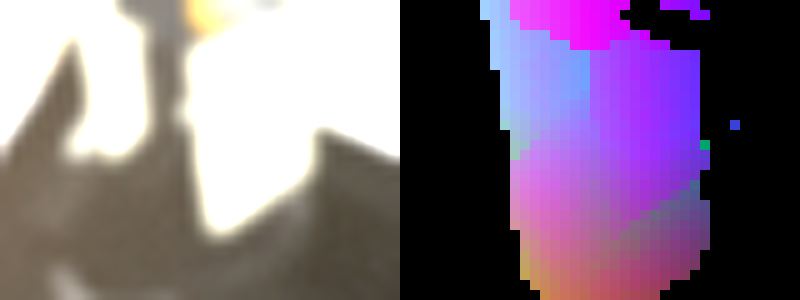

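Averaged depth shows the knob tilted only about 13° in the pads: its bar top runs from (x 3, z −27) to (24, −22) mm. I need 35°. Pressing on the panel sent the force straight through the pivot, so there was no lever. I'll press the pointer-side skirt on the edge above the panel instead, with a softer grip.

{"name": "jog_arm", "arguments": {"series": [[[-20, 0, -6, 0, 10], [-27, 0, 0, 0, 10], [-27, 0, 7, 0, 10], [0, 0, 11, 0, 10], [0, 0, 0, 0, 10]]], "squeeze": 8}}

```text
t: 11.8
tcp_pos: [0.586, 0.1723, 0.1524]
tool_rot: [-180.0, -0.2, -172.4]
contact_force: [-1.0, 0.3, -0.8]
grip_width: 0.0182
finger_force: 8.0
```

{"name": "jog_arm", "arguments": {"series": [[[0, 0, 1.5, 0, 10], [0, 0, 1.5, 0, 10], [0, 0, 0, 0, 10]]], "squeeze": 4}}

```text
t: 12.05
tcp_pos: [0.5856, 0.173, 0.1521]
tool_rot: [180.0, -0.0, -172.4]
contact_force: [0.7, -0.5, -0.8]
grip_width: 0.0182
finger_force: 4.0
```

{"name": "jog_arm", "arguments": {"series": [[[1, 0, 1.5, 0, 10], [1, 0, 1.5, 0, 10], [0, 0, 0, 0, 10]]]}}

```text
t: 12.3
tcp_pos: [0.584, 0.1727, 0.1493]
tool_rot: [-180.0, -0.0, -172.4]
contact_force: [0.9, 1.0, 0.1]
grip_width: 0.0183
finger_force: 4.0
```

{"name": "jog_arm", "arguments": {"series": [[[1.5, 0, 1.5, 0, 10], [1.5, 0, 1.5, 0, 10], [0, 0, 0, 0, 10]]]}}

```text
t: 12.55
tcp_pos: [0.5809, 0.1722, 0.1459]
tool_rot: [-180.0, -0.0, -172.4]
contact_force: [0.3, 0.2, -0.2]
grip_width: 0.0177
finger_force: 4.0
```

```bash
cat > tilt3.py <<'E'
from h import *
import sys
F=[ctrl.grab_frame('scene') for _ in range(4)];d=np.median([f[1] for f in F],0)
s=ctrl.observe();p=np.array(s['tcp_pos']);Rm=R.from_euler('xyz',s['tool_rot'],degrees=True).as_matrix()
V,U=np.mgrid[0:384,0:512];o,D=ray('scene',np.c_[U.ravel(),V.ravel()].astype(float));z=d.ravel();Q=o+D*z[:,None];P=((Q-p)@Rm*1000).reshape(384,512,3)
dark=np.mean([f[0] for f in F],0).max(2)<75
c=proj('scene',[p+[0,0,.01]])[0].astype(int);x,y=c-[20,15];sl=np.s_[y:y+40,x:x+40]
near=P[sl];m=(near[...,2]<40)&(np.abs(near[...,0])<45)&(np.abs(near[...,1])<30)&dark[sl]
for i in(0,2):
    print('xyz'[i])
    for r in range(6,34): print(' '.join('%3d'%near[r,k,i] if m[r,k] else '  .' for k in range(8,34)))
E
python3 tilt3.py
```

```text
x
  .   .   .   .   .   .   .   7   4   0  -2   .   .   .   .   .   .   .   .   .   .   .   .   .   .   .
  .   .   .   .   .   .   .   8   5   1  -2   .   .   .   .   .   .   .   .   .   .   .   .   .   .   .
  .   .   .   .   .   .   .   .   4   1  -2   .   .   .   .   .   .   .   .   .   .   .   .   .   .   .
  .   .   .   .   .   .   .   .   7   1  -2   .   .   .   .   .   .   .   .   .   .   .   .   .   .   .
  .   .   .   .   .   .   .   .   5   2   1   .   .   .   .   .   .   .   .   .   .   .   .   .   .   .
  .   .   .   .   .   .   .   .   5   7   .   .   .   .   .   .   .   .   .   .   .   .   .   .   .   .
  .   .   .   .   .   .   .   .  11  11   .   .   .   .   .   .   .   .   .   .   .   .   .   .   .   .
  .   .   .   .   .   .   .  16  14  12  12   .   .   .   .   .   .   .   .   .   .   .   .   .   .   .
  .   .   .   .   .   .   .  18  17  16  14  12   .   .   .   .   .   .   .   .   .   .   .   .   .   .
  .   .   .   .   .   .  22  20  20  18  16  12   .   .   .   .   .   .   .   .   .   .   . -39 -41 -42
  .   .   .   .   .  25  25  24  22  20  18  14   .   .   
[... 4027 characters left out ...]
  11   9   9  10   9   9  10   9  10  10  11  12  13  20  18  19  18  18   .
  .   .   .  30  30  19  17  15  14  13  12  12  11  11  12  11  12  13  14  22  21  21  20  19  20   .
  .   .   .  31  31  30  29  17  17  15  15  13  14  14  13  15  16  24  23  23  23  22  21  21   .   .
  .   .   .  34  34  34  32  30  32  24  18  17  18  19  27  27  26  25  26  25  23  24  23   .   .   .
  .   .  35  36  34  34  33  34  31  32  30  32  31  30  28  28  28  27  26  25  26  25   .   .   .   .
  .  37  37  36  35  35  35  35  34  33  33  32  32  31  31  30  30  28  28  27  26  27   .   .   .   .
  .  39  39  38  38  37  36  36  34  35  34  33  32  31  32  30  31  30  29  30  29  29   .   .   .   .
```

{"name": "jog_arm", "arguments": {"series": [[[1, 0, 2, 0, 10], [1, 0, 2, 0, 10], [0, 0, 0, 0, 10]]]}}

```text
t: 13.0
tcp_pos: [0.5792, 0.172, 0.1419]
tool_rot: [180.0, -0.0, -172.4]
contact_force: [0.6, -0.4, 0.3]
grip_width: 0.018
finger_force: 4.0
```

{"name": "jog_arm", "arguments": {"series": [[[1, 0, 2, 0, 10], [1, 0, 2, 0, 10], [0, 0, 0, 0, 10]]]}}

```text
t: 13.25
tcp_pos: [0.5772, 0.1717, 0.1379]
tool_rot: [180.0, -0.0, -172.4]
contact_force: [-0.3, -0.6, 0.5]
grip_width: 0.018
finger_force: 4.1
```

```bash
sed -i 's/range(6,34): print/range(8,32): print/' tilt3.py; python3 tilt3.py
```

```text
x
  .   .   .   .   .   .   .   .   5   3  -1   .   .   .   .   .   .   .   .   .   .   .   .   .   .   .
  .   .   .   .   .   .   .   .   6   2   4   .   .   .   .   .   .   .   .   .   .   .   .   .   .   .
  .   .   .   .   .   .   .   .   6   6   .   .   .   .   .   .   .   .   .   .   .   .   .   .   .   .
  .   .   .   .   .   .   .   .   9   9   .   .   .   .   .   .   .   .   .   .   .   .   .   . -43   .
  .   .   .   .   .   .   .   .  12  10  10   .   .   .   .   .   .   .   .   .   .   .   .   . -41 -41
  .   .   .   .   .   .   .   .  14  15  15  12   .   .   .   .   .   .   .   .   .   .   .   .   .   .
  .   .   .   .   .   .   .  19  19  18  15  14   .   .   .   .   .   .   .   .   .   .   .   .   .   .
  .   .   .   .   .   .  21  18  20  19  15  14   .   .   .   .   .   .   .   .   .   .   .   .   .   .
  .   .   .   .  25  25  23  24  22  21  17  16   .   .   .   .   .   .   .   .   .   .   .   .   .   .
  .   .   .  32  29  27  26  27  23  21  19  16   .   .   .   .   .   .   .   .   .   .   .   .   .   .
  .   .   .  31  31  30  29  26  26  22  20  15   .   .   
[... 3195 characters left out ...]
   8   6   6   7   7   8  10   9  10   8   8   7   9   9  13  15  13  14   .
  .   .   .  26  25  24  15  13  11   8  10  10  11  10  11  11  10  11  11  12  13  16  15  15   .   .
  .   .   .  28  26  28  26  15  14  15  13  14  13  13  13  13  13  14  13  18  19  16  17   .   .   .
  .   .  30  30  28  28  26  26  18  17  17  14  15  16  14  16  15  17  19  19  19  19  19   .   .   .
  .   .  32  31  29  29  28  28  28  26  21  20  19  20  21  24  23  22  21  22  21  21   .   .   .   .
  .  33  33  33  32  31  30  28  29  29  28  26  27  27  27  25  24  23  24  22  22  22   .   .   .   .
  .  35  35  34  34  33  32  30  31  30  30  29  28  28  27  26  25  25  25  24  25   .   .   .   .   .
```

{"name": "jog_arm", "arguments": {"series": [[[1, 0, 2, 0, 10], [1, 0, 2, 0, 10], [0, 0, 0, 0, 10]]]}}

```text
t: 13.7
tcp_pos: [0.5757, 0.1715, 0.1342]
tool_rot: [180.0, 0.0, -172.4]
contact_force: [0.0, -0.5, 1.1]
grip_width: 0.0183
finger_force: 5.7
```

{"name": "jog_arm", "arguments": {"series": [[[1.5, 0, 2, 0, 10], [1.5, 0, 2, 0, 10], [0, 0, 0, 0, 10]]]}}

```text
t: 13.95
tcp_pos: [0.573, 0.1713, 0.1307]
tool_rot: [180.0, 0.1, -172.4]
contact_force: [-1.0, -0.6, 5.4]
grip_width: 0.018
finger_force: 7.1
```

{"name": "jog_arm", "arguments": {"series": [[[1, 0, 1, 0, 10], [0, 0, 1, 0, 10], [0, 0, 0, 0, 10]]]}}

```text
t: 14.2
tcp_pos: [0.573, 0.1713, 0.1303]
tool_rot: [180.0, 0.2, -172.4]
contact_force: [-2.4, -1.1, 13.6]
grip_width: 0.018
finger_force: 10.0
```

```bash
python3 tilt3.py
```

```text
x
  .   .   .   .   .   .   .   5   2   1   .   .   .   .   .   .   .   .   .   .   .   .   .   .   .   .
  .   .   .   .   .   .   .   5   3   .   .   .   .   .   .   .   .   .   .   .   .   .   .   .   .   .
  .   .   .   .   .   .   .   6   8   .   .   .   .   .   .   .   .   .   .   .   .   .   .   .   .   .
  .   .   .   .   .   .   .   8   .   .   .   .   .   .   .   .   .   .   .   .   .   .   .   .   .   .
  .   .   .   .   .   .   .  12   .   .   .   .   .   .   .   .   .   .   .   .   .   .   .   .   .   .
  .   .   .   .   .   .   .  14   .  11  11   .   .   .   .   .   .   .   .   .   .   .   .   .   .   .
  .   .   .   .   .   .  17  17  16  15  13   .   .   .   .   .   .   .   .   .   .   .   .   .   .   .
  .   .   .   .   .   .  19  18  16  17  14   .   .   .   .   .   .   .   .   .   .   .   .   .   .   .
  .   .   .   .   .  22  21  21  20  18  14   .   .   .   .   .   .   .   .   .   .   .   .   .   .   .
  .   .   .  25  25  25  24  23  21  20  16   .   .   .   .   .   .   .   .   .   .   . -21 -22 -23 -23
  .   .   .  28  27  26  25  24  22  19  16   .   .   .   
[... 3195 characters left out ...]
   7   6   6   6   8   9  11  10  11  10   9  10  11  11  11  11   .   .   .
  .   .  23  24  23  22  21  15  12   9  10  12  13  12  11  12  12  11  12  13  13  11   .   .   .   .
  .  25  26  24  25  24  22  22  18  16  16  14  15  15  14  14  15  16  17  14  14   .   .   .   .   .
 27  28  27  26  24  24  24  24  24  21  19  18  17  17  16  17  17  18  17  16  17   .   .   .   .   .
 29  29  28  28  27  27  26  25  23  25  23  22  22  21  21  21  19  18  17  18  18   .   .   .   .   .
 29  29  29  28  29  29  28  26  27  27  24  25  24  23  23  22  21  21  18   .   .   .   .   .   .   .
 32  30  30  30  30  29  28  28  26  26  26  25  25  23  22  22  22  21  21   .   .   .   .   .   .   .
```

The bar top now runs from (12,−25) to (30,−11) and the skirt is flush with the panel, so the tilt is about 35°. I'll firm the grip and back off along the normal while checking the predicted spindle tip against the pictures.

{"name": "jog_arm", "arguments": {"series": [[[0, 0, -1.5, 0, 10], [0, 0, 0, 0, 10], [0, 0, 0, 0, 10]]], "squeeze": 25}}

```text
t: 14.65
tcp_pos: [0.5711, 0.1708, 0.1291]
tool_rot: [-180.0, -0.1, -172.4]
contact_force: [0.1, 0.2, -0.4]
grip_width: 0.018
finger_force: 30.9
```

{"name": "jog_arm", "arguments": {"series": [[[4, 0, -6, 0, 10], [12, 0, -17, 0, 10], [12, 0, -17, 0, 10], [0, 0, 0, 0, 10]]]}}

```text
t: 14.98
tcp_pos: [0.5432, 0.1677, 0.1723]
tool_rot: [180.0, 0.1, -172.3]
contact_force: [0.7, 0.2, 0.1]
grip_width: 0.0179
finger_force: 30.9
```

```bash
python3 tilt3.py; python3 - <<'E'
from h import *
n=np.array([-np.sin(np.radians(35))*np.cos(np.radians(7.8)),-np.sin(np.radians(35))*np.sin(np.radians(7.8)),np.cos(np.radians(35))])
f=np.array([.5725,.0968,.109]);tip=f+.02*n
print('tip',tip,proj('top',[tip,f]),proj('scene',[tip,f]))
for nm,b in(('top0',(190,165,20,20)),('scene0',(208,156,26,26))):
    im=np.load(f'pics/{nm}.npz')['im'].mean(2);x,y,w,h=b;m=im[y:y+h,x:x+w];v=np.clip(m-np.percentile(m,93),0,None);V,U=np.mgrid[y:y+h,x:x+w];print(nm,'bright',(U*v).sum()/v.sum(),(V*v).sum()/v.sum(),m.max())
    print(im[164:184,192:206].astype(int) if nm=='top0' else im[160:176,210:226].astype(int))
E
```

```text
x
  .   .   .   .   .   .   .   6   4   .   .   .   .   .   .   .   .   .   .   .   .   .   .   .   .   .
  .   .   .   .   .   .   .   7   .   .   .   .   .   .   .   .   .   .   .   .   .   .   .   .   .   .
  .   .   .   .   .   .   .   9   .   .   .   .   .   .   .   .   .   .   .   .   .   .   .   .   .   .
  .   .   .   .   .   .   .  13   .   .   .   .   .   .   .   .   .   .   .   .   .   .   .   .   .   .
  .   .   .   .   .   .  17  13  14  12   .   .   .   .   .   .   .   .   .   .   .   .   .   .   .   .
  .   .   .   .   .   .  17  16  16  16  12   .   .   .   .   .   .   .   .   .   .   .   .   .   .   .
  .   .   .   .   .  21  19  18  17  15  14   .   .   .   .   .   .   .   .   .   .   .   .   .   .   .
  .   .   .   .   .  23  21  20  20  17  13   .   .   .   .   .   .   .   .   .   .   .   .   .   .   .
  .   .   .  26  25  24  23  22  21  18  13   .   .   .   .   .   .   .   .   .   .   .   .   .   .   .
  .   .  29  25  26  27  25  22  20  19  14   .   .   .   .   .   .   .   .   .   . -12   .   .   .   .
  .   .  31  29  29  28  27  25  21  19  15   .   .   .   
[... 5719 characters left out ...]
 102  98  95  94  96  95  96]
 [ 43  62  79  93 113 138 150 142 127 116 107  98  96  95  96  95]
 [ 53  76  88  96 114 138 148 143 137 131 120 106  97  95  97  95]
 [ 58  80  92  95 104 121 131 131 135 138 129 113 103  98  96  95]
 [ 67  86  93  95  96 102 108 112 122 132 128 114 102  97  95  95]
 [ 74  89  94  95  94  95  96  98 107 114 113 107  99  96  96  96]
 [ 81  92  94  94  95  94  94  93  93  96  97  95  94  95  97  95]
 [ 81  94  94  95  94  95  93  89  85  83  84  88  94  95  96  96]
 [ 77  92  93  93  94  93  92  88  84  81  84  90  93  97  95  96]
 [ 74  89  95  95  95  95  90  87  86  86  89  92  94  95  96  96]
 [ 65  84  92  94  94  92  89  87  88  90  93  94  96  95  96  94]]
```

```bash
python3 - <<'E'
from h import *
def tri(a,b):
    o1,D1=ray('top',[a]);o2,D2=ray('scene',[b]); A=np.c_[D1[0],-D2[0]]; k=np.linalg.lstsq(A,o2-o1,rcond=None)[0]; p,q=o1+k[0]*D1[0],o2+k[1]*D2[0]; return (p+q)/2,p-q
t,e=tri((198.3,176.7),(216.2,166.3));print('tip tri',t,e)
r=np.radians
n=np.array([-np.sin(r(35))*np.cos(r(7.8)),-np.sin(r(35))*np.sin(r(7.8)),np.cos(r(35))])
tipm=np.array([.5611,.0952,.1254]);tip=(t+tipm)/2
s=ctrl.observe();p=np.array(s['tcp_pos']);Rm=R.from_euler('xyz',s['tool_rot'],degrees=True).as_matrix()
B=p+Rm@np.array([-.0095,0,.008]);print('B',B,s['tcp_pos'])
for T in(t,tipm,tip): print('to 8mm above tip, tool mm',Rm.T@(T+.008*n-B)*1000,'in dial axes',(T-tipm)@n)
E
```

```text
tip tri [0.5578086  0.09716529 0.12420314] [ 1.85666179e-03 -1.46489681e-03  4.84466549e-05]
B [0.55317244 0.16826639 0.16110481] [0.54376082 0.16701008 0.16911063]
to 8mm above tip, tool mm [  9.39334206 -71.09795448  30.36761465] in dial axes 0.0007370080908487011
to 8mm above tip, tool mm [  6.39202629 -73.48216118  29.16936852] in dial axes 0.0
to 8mm above tip, tool mm [  7.89268418 -72.29005783  29.76849158] in dial axes 0.00036850404542435055
```

{"name": "jog_arm", "arguments": {"series": [[[0, -20, 0, 0, 10], [0, -27, 0, 0, 10], [0, -25.3, 0, 0, 10], [4, 0, 15, 0, 10], [4, 0, 14.8, 0, 10]]], "squeeze": 20}}

```text
t: 15.6
tcp_pos: [0.5467, 0.0918, 0.1393]
tool_rot: [-179.9, 0.1, -172.6]
contact_force: [-0.3, 0.7, -1.4]
grip_width: 0.0181
finger_force: 25.9
```

{"name": "jog_arm", "arguments": {"series": [[[0, 0, 0, 0, 10], [-1.7, 0, 2.5, 0, 10], [-1.7, 0, 2.5, 0, 10], [0, 0, 0, 0, 10]]]}}

```text
t: 15.93
tcp_pos: [0.5498, 0.0956, 0.1349]
tool_rot: [180.0, 0.0, -172.3]
contact_force: [-0.4, 0.6, -0.7]
grip_width: 0.0178
finger_force: 25.9
```

{"name": "jog_arm", "arguments": {"series": [[[-1.7, 0, 2.5, 0, 10], [-1.7, 0, 2.5, 0, 10], [0, 0, 0, 0, 10]]]}}

```text
t: 16.18
tcp_pos: [0.5525, 0.0957, 0.1297]
tool_rot: [180.0, 0.0, -172.4]
contact_force: [0.3, 0.8, -0.8]
grip_width: 0.0179
finger_force: 25.9
```

{"name": "jog_arm", "arguments": {"series": [[[-1.15, 0, 1.64, 0, 10], [-1.15, 0, 1.64, 0, 10], [0, 0, 0, 0, 10]]]}}

```text
t: 16.43
tcp_pos: [0.5547, 0.0958, 0.1265]
tool_rot: [180.0, 0.0, -172.4]
contact_force: [-1.0, -1.2, 0.6]
grip_width: 0.018
finger_force: 25.9
```

{"name": "jog_arm", "arguments": {"series": [[[-0.6, 0, 0.82, 0, 10], [-0.6, 0, 0.82, 0, 10], [0, 0, 0, 0, 10]]]}}

```text
t: 16.68
tcp_pos: [0.5559, 0.096, 0.1253]
tool_rot: [180.0, 0.0, -172.4]
contact_force: [-1.0, -0.5, 1.1]
grip_width: 0.0178
finger_force: 26.0
```

{"name": "jog_arm", "arguments": {"series": [[[-0.6, 0, 0.82, 0, 10], [-0.6, 0, 0.82, 0, 10], [0, 0, 0, 0, 10]]]}}

```text
t: 16.93
tcp_pos: [0.557, 0.0961, 0.1239]
tool_rot: [180.0, 0.0, -172.4]
contact_force: [-2.7, -0.5, 6.0]
grip_width: 0.0178
finger_force: 26.0
```

Contact came at 6.6 N along the spindle axis with the underside about 9 mm above the dial. That is the unkeyed stop. Next I'll re-centre the pads on the spindle axis (+9 mm), grip softly, then turn clockwise.

{"name": "jog_arm", "arguments": {"series": [[[0, 0, 0, 0, 26], [0, 0, 0, 0, 26], [0, 0, 0, 0, 26]]], "squeeze": 5}}

```text
t: 17.18
tcp_pos: [0.5572, 0.0959, 0.1234]
tool_rot: [-180.0, 0.0, -172.4]
contact_force: [-0.5, -0.7, 1.4]
grip_width: 0.0256
finger_force: 0.9
```

{"name": "jog_arm", "arguments": {"series": [[[5, 0, -1, 0, 26], [4, 0, 0, 0, 26], [0, 0, 0, 0, 10], [0, 0, 0, 0, 10], [0, 0, 0, 0, 10]]]}}

```text
t: 17.6
tcp_pos: [0.5476, 0.0948, 0.1242]
tool_rot: [180.0, -0.0, -172.4]
contact_force: [-1.0, 0.5, 1.1]
grip_width: 0.0183
finger_force: 5.0
```

```bash
python3 tilt3.py
```

```text
x
  .   .   .   .   .   .   .   8   6   1   0  -4   .   .   .   .   .   .   .   .   .   .   .   .   .   .
  .   .   .   .   .   .   .   8   4   2  -1  -4   .   .   .   .   .   .   .   .   .   .   .   .   .   .
  .   .   .   .   .   .   .   .   5   2  -1   0   .   .   .   .   .   .   .   .   .   .   .   .   .   .
  .   .   .   .   .   .   .   .   5   3   2   2   .   .   .   .   .   .   .   .   .   .   .   .   .   .
  .   .   .   .   .   .   .   .   6   6   5   5   .   .   .   .   .   .   .   .   .   .   .   .   .   .
  .   .   .   .   .   .   .   .   9   7   7   5   .   .   .   .   .   .   .   .   .   .   .   .   . -40
  .   .   .   .   .   .   .   .  12  10  10   8   .   .   .   .   .   .   .   .   .   .   .   . -30 -32
  .   .   .   .   .   .   .   .  13  13  13   9   .   .   .   .   .   .   .   .   .   .   .   . -25 -28
  .   .   .   .   .   .   .  17  15  14  15  13   .   .   .   .   .   .   .   .   .   .   .   . -23 -26
  .   .   .   .   .   .   .  18  17  17  16  13   .   .   .   .   .   .   .   .   .   .   .   . -22 -24
  .   .   .   .   .   .   .  20  20  19  17  15   .   .   
[... 3195 characters left out ...]
  31  30  27  15  13  11   9  11  11  11  11  10  11  12  11  13  12   .   .
  .   .   .   .   .   .  31  32  31  28  19  17  15  15  12  14  14  13  13  13  14  14  20  20   .   .
  .   .   .   .   .   .  34  33  32  33  28  29  18  18  17  16  16  15  15  18  18  22  23   .   .  20
  .   .   .   .   .  36  35  34  32  33  31  30  31  27  21  20  20  18  25  26  26  25  24  23  23  23
  .   .   .   .   .  37  36  35  35  33  33  33  32  30  29  30  28  28   .   .  28  25  23  25  26  25
  .   .   .   .  38  37  38  37  37  35  34  34  33  32  32  30  29  29  30  29  27  27  28  28  27  27
  .   .   .   .   .  38  39  39  37  37  38  36  35  35  32  32  30  32  31  31  30  30  28  28  29   .
```

{"name": "jog_arm", "arguments": {"series": [[[-0.5, 0, 0.8, 4, 10], [0, 0, 0, 4, 10], [0, 0, 0, 4, 10], [0, 0, 0, 4, 10], [0, 0, 0, 0, 10]]]}}

```text
t: 18.22
tcp_pos: [0.548, 0.0978, 0.1237]
tool_rot: [179.8, -0.1, 171.5]
contact_force: [-3.1, 5.2, 2.2]
grip_width: 0.0184
finger_force: 5.0
```

{"name": "jog_arm", "arguments": {"series": [[[-0.5, 0.2, 0.8, 3, 10], [0, 0, 0, 3, 10], [0, 0, 0, 0, 10]]]}}

```text
t: 18.47
tcp_pos: [0.5487, 0.0984, 0.1232]
tool_rot: [179.8, -0.0, 165.6]
contact_force: [-3.1, 4.9, 3.6]
grip_width: 0.0186
finger_force: 5.0
```

```bash
cat > kn.py <<'E'
# knob pose: dark depth points in dial axes (x up slope, y left, z out), mm
from h import *
N=4;F=[ctrl.grab_frame('scene') for _ in range(N)];d=np.median([f[1] for f in F],0);im=np.mean([f[0] for f in F],0)
r=np.radians;z=np.array([-np.sin(r(35))*np.cos(r(7.8)),-np.sin(r(35))*np.sin(r(7.8)),np.cos(r(35))]);y=np.array([-np.sin(r(7.8)),np.cos(r(7.8)),0]);x=np.cross(y,z);A=np.c_[x,y,z];f=np.array([.5725,.0968,.109])
V,U=np.mgrid[0:384,0:512];o,D=ray('scene',np.c_[U.ravel(),V.ravel()].astype(float));P=((o+D*d.ravel()[:,None]-f)@A*1000)
k=(np.hypot(P[:,0],P[:,1])<32)&(P[:,2]>4)&(P[:,2]<62)&(im.reshape(-1,3).max(1)<75);Q=P[k]
def show(lo,hi):
    q=Q[(Q[:,2]>lo)&(Q[:,2]<hi)];print(lo,hi,len(q))
    if len(q): H=np.histogram2d(-q[:,0],-q[:,1],bins=[np.arange(-32,33,4)]*2)[0].astype(int);print('\n'.join(''.join('%3s'%(v or '.') for v in w) for w in H))
print('z hist',list(zip(range(4,62,4),np.histogram(Q[:,2],np.arange(4,63,4))[0])))
for nm,c in(('bar',(28,62)),): show(*c)
s=ctrl.observe();print(s['tool_rot'],s['contact_force'],s['torque'])
E
python3 kn.py
```

```text
z hist [(4, np.int64(2)), (8, np.int64(5)), (12, np.int64(24)), (16, np.int64(67)), (20, np.int64(18)), (24, np.int64(2)), (28, np.int64(3)), (32, np.int64(3)), (36, np.int64(3)), (40, np.int64(4)), (44, np.int64(19)), (48, np.int64(15)), (52, np.int64(3)), (56, np.int64(2))]
28 62 52
  .  .  .  .  .  .  .  .  .  .  .  .  .  .  .  .
  .  .  .  .  .  .  .  .  .  .  .  .  .  .  .  .
  .  .  .  .  .  .  .  .  .  .  .  .  .  .  .  .
  .  .  .  .  .  .  .  .  .  .  .  .  .  .  .  .
  .  .  .  .  .  .  .  .  .  .  .  .  .  .  .  .
  .  .  .  .  .  .  .  .  .  .  .  .  .  .  .  .
  .  .  .  1  2  .  .  .  .  .  .  .  .  .  .  .
  .  .  .  3  2  .  .  .  .  .  .  .  .  .  .  .
  .  .  .  1  .  .  .  .  .  .  .  .  .  .  .  .
  .  .  .  1  2  1  .  .  .  .  .  .  .  .  .  .
  .  .  .  .  1  1  1  .  .  .  .  .  .  .  .  .
  .  .  .  .  1  1  3  .  .  .  .  .  .  .  .  .
  .  .  .  1  1  3  3  5  .  .  .  .  .  .  .  .
  .  .  .  1  .  2  5  4  1  .  .  .  .  .  .  .
  .  .  .  .  .  .  2  3  .  .  .  .  .  .  .  .
  .  .  .  .  .  .  .  .  .  .  .  .  .  .  .  .
[ 1.79822858e+02 -4.37115178e-02  1.65775480e+02] [-3.35274269  6.04111827  3.03039877] [1.38424526 0.68122067 0.05022667]
```

{"name": "jog_arm", "arguments": {"series": [[[-0.3, 1, 0.5, 4, 10], [-0.3, 1, 0.5, 4, 10], [0, 0, 0, 4, 10], [0, 0, 0, 0, 10]]]}}

```text
t: 19.0
tcp_pos: [0.5505, 0.1002, 0.1223]
tool_rot: [179.8, -0.0, 153.6]
contact_force: [-1.6, 5.5, 2.8]
grip_width: 0.0199
finger_force: 5.3
```

{"name": "jog_arm", "arguments": {"series": [[[-0.3, 0.5, 0.5, 4, 10], [-0.3, 0.5, 0.5, 4, 10], [0, 0, 0, 4, 10], [0, 0, 0, 0, 10]]]}}

```text
t: 19.33
tcp_pos: [0.5513, 0.101, 0.1215]
tool_rot: [179.8, -0.1, 141.6]
contact_force: [-3.1, 6.7, 4.3]
grip_width: 0.0228
finger_force: 6.5
```

```bash
python3 kn.py
```

```text
z hist [(4, np.int64(2)), (8, np.int64(3)), (12, np.int64(22)), (16, np.int64(61)), (20, np.int64(38)), (24, np.int64(7)), (28, np.int64(0)), (32, np.int64(1)), (36, np.int64(2)), (40, np.int64(3)), (44, np.int64(4)), (48, np.int64(0)), (52, np.int64(0)), (56, np.int64(0))]
28 62 10
  .  .  .  .  .  .  .  .  .  .  .  .  .  .  .  .
  .  .  .  .  .  .  .  .  .  .  .  .  .  .  .  .
  .  .  .  .  .  .  .  .  .  .  .  .  .  .  .  .
  .  .  .  .  .  .  .  .  .  .  .  .  .  .  .  .
  .  .  .  .  .  .  .  .  .  .  .  .  .  .  .  .
  .  .  .  .  .  .  .  .  .  .  .  .  .  .  .  .
  .  .  .  .  .  .  .  .  .  .  .  .  .  .  .  .
  .  .  .  .  .  .  .  .  .  .  .  .  .  .  .  .
  .  .  .  .  .  .  .  .  .  .  .  .  .  .  .  .
  .  .  .  .  .  .  .  .  .  .  .  .  .  .  .  .
  .  .  .  .  .  .  .  .  .  .  .  .  .  .  .  .
  .  .  .  .  .  .  .  .  .  .  .  .  .  .  .  .
  .  .  .  .  1  1  .  .  .  .  .  .  .  .  .  .
  .  .  .  .  2  4  .  .  .  .  .  .  .  .  .  .
  .  .  .  .  .  1  .  1  .  .  .  .  .  .  .  .
  .  .  .  .  .  .  .  .  .  .  .  .  .  .  .  .
[ 1.79812670e+02 -7.79612790e-02  1.41796825e+02] [-1.98737654  6.34686498  4.71189129] [1.36319245 0.57034183 0.17738378]
```

{"name": "jog_arm", "arguments": {"series": [[[0, 0, 0, 0, 34], [0, 0, 0, 0, 34], [-3.7, -4.5, 0, 0, 34], [0, 0, 0, 0, 34]]], "squeeze": 8}}

```text
t: 19.87
tcp_pos: [0.5521, 0.093, 0.1213]
tool_rot: [179.8, -0.0, 141.7]
contact_force: [-0.4, 5.1, 2.5]
grip_width: 0.0337
finger_force: 3.6
```

{"name": "jog_arm", "arguments": {"series": [[[0, 0, 0, 0, 10], [0, 0, 0, 0, 10], [0, 0, 0, 0, 10], [0, 0, 0, 0, 10]]]}}

```text
t: 20.2
tcp_pos: [0.5536, 0.0947, 0.1216]
tool_rot: [179.6, 0.1, 141.7]
contact_force: [2.4, 8.5, -0.4]
grip_width: 0.0282
finger_force: 7.2
```

```bash
python3 kn.py
```

```text
z hist [(4, np.int64(27)), (8, np.int64(70)), (12, np.int64(13)), (16, np.int64(6)), (20, np.int64(10)), (24, np.int64(5)), (28, np.int64(4)), (32, np.int64(3)), (36, np.int64(6)), (40, np.int64(8)), (44, np.int64(0)), (48, np.int64(0)), (52, np.int64(0)), (56, np.int64(0))]
28 62 21
  .  .  .  .  .  .  .  .  .  .  .  .  .  .  .  .
  .  .  .  .  .  .  .  .  .  .  .  .  .  .  .  .
  .  .  .  .  .  .  .  .  .  .  .  .  .  .  .  .
  .  .  .  .  .  .  .  .  .  .  .  .  .  .  .  .
  .  .  .  .  .  .  .  .  .  .  .  .  .  .  .  .
  .  .  .  .  .  .  .  .  .  .  .  .  .  .  .  .
  .  .  .  .  .  .  .  .  .  .  .  .  .  .  .  .
  .  .  .  .  .  .  .  .  .  .  .  .  1  1  .  .
  .  .  .  .  .  .  .  .  .  .  .  .  .  .  .  .
  .  .  .  .  .  .  .  .  .  .  .  .  .  .  .  .
  .  .  .  .  .  .  .  .  .  .  .  .  .  .  .  .
  .  .  .  .  .  .  .  .  .  .  .  .  .  .  .  .
  .  .  .  .  1  .  5  .  .  .  .  .  .  .  .  .
  .  .  .  .  2  3  4  1  .  .  .  .  .  .  .  .
  .  .  .  .  1  1  1  .  .  .  .  .  .  .  .  .
  .  .  .  .  .  .  .  .  .  .  .  .  .  .  .  .
[1.79625072e+02 8.14140606e-02 1.41721091e+02] [2.4673582  7.89142768 0.27566694] [ 1.90997426 -0.65411146  0.11510099]
```

The skirt top is now at 8 mm over the dial face and the bar top at about 40 mm, so the knob has keyed and dropped home. I'll release, realign to the knob angle of about 28°, re-centre and regrip.

{"name": "jog_arm", "arguments": {"series": [[[0, 0, -2, 0, 46], [0, 0, 0, 0, 46], [0, 0, 0, -6, 46], [0, 0, 0, -6, 46], [0, 0, 0, -6, 46]]]}}

```text
t: 20.82
tcp_pos: [0.5512, 0.0899, 0.1224]
tool_rot: [-179.9, 0.0, 159.8]
contact_force: [-0.1, 0.4, 0.3]
grip_width: 0.0458
finger_force: 0.1
```

{"name": "jog_arm", "arguments": {"series": [[[0, 0, 0, -4, 46], [0, 0, 0, 0, 46]]]}}

```text
t: 20.98
tcp_pos: [0.5513, 0.0899, 0.1225]
tool_rot: [-179.9, 0.0, 163.7]
contact_force: [0.1, -0.3, -0.2]
grip_width: 0.0459
finger_force: 0.0
```

```bash
python3 kn.py; python3 - <<'E'
from h import *
s=ctrl.observe();p=np.array(s['tcp_pos']);Rm=R.from_euler('xyz',s['tool_rot'],degrees=True).as_matrix();print(p,Rm.T@(np.array([.557,.0947,p[2]])-p)*1000)
E
```

```text
z hist [(4, np.int64(18)), (8, np.int64(29)), (12, np.int64(8)), (16, np.int64(5)), (20, np.int64(5)), (24, np.int64(7)), (28, np.int64(11)), (32, np.int64(11)), (36, np.int64(14)), (40, np.int64(43)), (44, np.int64(3)), (48, np.int64(0)), (52, np.int64(0)), (56, np.int64(0))]
28 62 82
  .  .  .  .  .  .  .  .  .  .  .  .  .  .  .  .
  .  .  .  .  .  .  .  .  .  .  .  .  .  .  .  .
  .  .  .  .  .  .  .  .  .  .  .  .  .  .  .  .
  .  .  .  .  .  .  .  .  .  .  .  .  .  .  .  .
  .  .  .  .  .  .  .  .  .  .  .  .  .  .  .  .
  .  .  .  .  .  .  .  .  .  .  .  .  .  .  .  .
  .  .  .  3  .  .  .  .  .  .  .  .  .  .  .  .
  .  .  2  4  .  .  .  .  .  .  .  .  .  .  .  .
  .  .  1  .  .  .  1  .  .  .  .  .  .  .  .  .
  .  .  .  .  .  2  1  3  .  .  .  .  .  .  .  .
  .  .  .  .  2  2  3  2  2  1  .  .  .  .  .  .
  .  .  .  1  2  2  3  2  6  2  .  .  .  .  .  .
  .  .  1  2  2  2  2  7  1  .  .  .  .  .  .  .
  .  .  .  .  2  1  8  1  .  .  .  .  .  .  .  .
  .  .  .  .  1  4  1  .  .  .  .  .  .  .  .  .
  .  .  .  .  .  .  .  .  .  .  .  .  .  .  .  .
[-1.79968481e+02 -7.01865806e-03  1.63463597e+02] [-0.49167093  0.15860733 -0.55282886] [0.02032023 0.02915319 0.03790135]
[0.55122289 0.09079098 0.12260745] [-4.42555924e+00  5.39164825e+00 -3.50808815e-03]
```

{"name": "jog_arm", "arguments": {"series": [[[-4.4, 5.4, 1, 0, 40], [0, 0, 0, 0, 20], [0, 0, 0, 0, 10], [0, 0, 0, 0, 10], [0, 0, 0, 0, 10]]], "squeeze": 15}}

```text
t: 21.6
tcp_pos: [0.5585, 0.095, 0.1228]
tool_rot: [180.0, 0.1, 163.6]
contact_force: [-1.2, -3.5, 8.4]
grip_width: 0.0239
finger_force: 14.4
```

{"name": "jog_arm", "arguments": {"series": [[[0, 0, 0, 0, 10], [0, 0, 0, 0, 10], [0, 0, 0, 0, 10]]]}}

```text
t: 21.85
tcp_pos: [0.5585, 0.095, 0.1229]
tool_rot: [180.0, 0.1, 163.5]
contact_force: [-0.5, -1.5, 5.7]
grip_width: 0.0241
finger_force: 14.2
```

{"name": "jog_arm", "arguments": {"series": [[[0, 0, 0, -4, 10], [0, 0, 0, -4, 10], [0, 0, 0, -4, 10], [0, 0, 0, 0, 10]]], "squeeze": 20}}

```text
t: 22.18
tcp_pos: [0.5591, 0.0962, 0.123]
tool_rot: [179.9, 0.2, 175.8]
contact_force: [-0.2, -0.2, 5.6]
grip_width: 0.0191
finger_force: 19.6
```

{"name": "jog_arm", "arguments": {"series": [[[0, 0, 0, -4, 10], [0, 0, 0, -4, 10], [0, 0, 0, -4, 10], [0, 0, 0, 0, 10]]]}}

```text
t: 22.52
tcp_pos: [0.5596, 0.0964, 0.1226]
tool_rot: [180.0, 0.3, -172.3]
contact_force: [4.8, 1.0, 0.1]
grip_width: 0.0177
finger_force: 20.0
```

```bash
python3 kn.py
```

```text
z hist [(4, np.int64(22)), (8, np.int64(56)), (12, np.int64(20)), (16, np.int64(7)), (20, np.int64(6)), (24, np.int64(6)), (28, np.int64(10)), (32, np.int64(8)), (36, np.int64(13)), (40, np.int64(58)), (44, np.int64(13)), (48, np.int64(2)), (52, np.int64(4)), (56, np.int64(2))]
28 62 110
  .  .  .  .  .  .  .  .  .  .  .  .  .  .  .  .
  .  .  .  .  .  .  .  .  .  .  .  .  .  .  .  .
  .  .  .  .  .  .  .  .  .  .  .  .  .  .  .  .
  .  .  .  .  .  6  .  .  .  .  .  .  .  .  .  .
  .  .  .  .  1  7  1  .  .  .  .  .  .  .  .  .
  .  .  .  .  1  6  1  .  .  .  .  .  .  .  .  .
  .  .  .  .  .  3  .  .  .  .  .  .  .  .  .  .
  .  .  .  .  .  1  2  .  .  .  .  .  .  .  .  .
  .  .  .  .  .  .  2  1  4  .  .  .  .  .  .  .
  .  .  .  .  .  .  .  2  2  4  .  .  .  .  .  .
  .  .  .  .  .  .  1  3  3  5  .  .  .  .  .  .
  .  .  .  .  .  .  2  2  1  7  1  .  .  .  .  .
  .  .  .  .  .  1  1  2  3  8  .  .  .  .  .  .
  .  .  .  .  .  1  2  3  1  7  .  .  .  .  .  .
  .  .  .  .  .  1  2  2  4  3  .  .  .  .  .  .
  .  .  .  .  .  .  .  .  .  .  .  .  .  .  .  .
[ 179.95013969    0.28319237 -172.55612561] [ 5.81510432  1.26727303 -0.31417108] [ 0.41622481 -1.18349143 -0.09012355]
```

{"name": "jog_arm", "arguments": {"series": [[[0, 0, 0, -3, 10], [0, 0, 0, 0, 10]]]}}

```text
t: 22.88
tcp_pos: [0.5596, 0.0962, 0.1226]
tool_rot: [180.0, 0.3, -169.4]
contact_force: [4.4, 1.0, 0.4]
grip_width: 0.018
finger_force: 20.0
```

```bash
python3 -c "
from h import *
s=ctrl.observe();print(s['tool_rot'],s['torque'],s['contact_force'],s['tau'][6])"
```

```text
[ 179.97958384    0.28540557 -169.42673442] [ 0.30296471 -1.1996579  -0.1455594 ] [4.43471315 1.00454167 0.39985147] 0.6751922518014908
```

{"name": "jog_arm", "arguments": {"series": [[[0, 0, 0, -3, 10], [0, 0, 0, 0, 10]]]}}

```text
t: 23.05
tcp_pos: [0.5594, 0.0961, 0.1228]
tool_rot: [180.0, 0.3, -166.5]
contact_force: [5.1, 1.5, 2.1]
grip_width: 0.0179
finger_force: 20.0
```

```bash
python3 -c "
from h import *
s=ctrl.observe();print(s['tool_rot'],s['torque'],s['contact_force'],s['tau'][6])"
```

```text
[ 179.9941984     0.26686343 -166.46758372] [ 0.13239359 -1.29202945 -0.29023162] [5.11179782 1.52762475 2.13196648] 0.9082929231226444
```

{"name": "jog_arm", "arguments": {"series": [[[0, 0, 0, -2, 10], [0, 0, 0, 0, 10]]]}}

```text
t: 23.22
tcp_pos: [0.5592, 0.096, 0.1229]
tool_rot: [-180.0, 0.3, -164.5]
contact_force: [6.1, 0.3, 3.1]
grip_width: 0.0181
finger_force: 20.0
```

```bash
python3 -c "
from h import *
s=ctrl.observe();print(s['tool_rot'],s['torque'],s['contact_force'],s['tau'][6])"
```

```text
[-179.99756445    0.25464155 -164.52740069] [ 0.11106879 -1.38281481 -0.43159418] [6.0621009  0.34593846 3.09990924] 0.8018257096409798
```

{"name": "jog_arm", "arguments": {"series": [[[0, 0, 0, 4, 10], [0, 0, 0, 4, 10], [0, 0, 0, 0, 10]]]}}

```text
t: 23.47
tcp_pos: [0.5592, 0.0963, 0.1227]
tool_rot: [180.0, 0.3, -172.7]
contact_force: [6.0, 1.4, 1.6]
grip_width: 0.0179
finger_force: 20.0
```

{"name": "jog_arm", "arguments": {"series": [[[0, 0, 0, 0, 30], [0, 0, 0, 0, 46], [0, 0, 0, 0, 46], [0, 0, 0, 0, 46], [0, 0, 0, 0, 46]]]}}

```text
t: 23.88
tcp_pos: [0.5561, 0.0953, 0.1212]
tool_rot: [-180.0, -0.1, -172.4]
contact_force: [-0.8, -0.1, -0.5]
grip_width: 0.0442
finger_force: 0.0
```

{"name": "jog_arm", "arguments": {"series": [[[4, 0, -8, 0, 46], [10, 0, -20, 0, 46], [20, 0, -30, 0, 46], [30, 0, -30, 0, 46], [30, 0, -20, 0, 46]]]}}

```text
t: 24.3
tcp_pos: [0.4642, 0.0832, 0.2317]
tool_rot: [180.0, 0.1, -172.4]
contact_force: [0.1, 0.4, -0.2]
grip_width: 0.0459
finger_force: 0.0
```

{"name": "jog_arm", "arguments": {"series": [[[30, 25, 0, 0, 46], [30, 25, 0, 0, 46], [0, 35, 0, 0, 46], [0, 35, 0, 0, 46], [0, 35, 0, 0, 46]]]}}

```text
t: 24.72
tcp_pos: [0.3834, 0.2296, 0.2303]
tool_rot: [-180.0, 0.1, -172.4]
contact_force: [0.4, 0.1, -0.5]
grip_width: 0.0464
finger_force: 0.0
```

```bash
python3 kn.py; python3 - <<'E'
from h import *
a,_=grab('scene','s9');b,_=grab('top','t9')
f=lambda i,x,y,w,h:cv2.resize(np.clip(i[y:y+h,x:x+w]*1.8,0,255).astype(np.uint8),(400,600),interpolation=cv2.INTER_CUBIC)
cv2.imwrite('pics/c9.png',np.hstack([f(a,196,130,48,72),f(b,175,135,48,72)])[:,:,::-1])
E
```

```text
z hist [(4, np.int64(21)), (8, np.int64(60)), (12, np.int64(44)), (16, np.int64(17)), (20, np.int64(20)), (24, np.int64(16)), (28, np.int64(22)), (32, np.int64(17)), (36, np.int64(26)), (40, np.int64(77)), (44, np.int64(5)), (48, np.int64(0)), (52, np.int64(0)), (56, np.int64(0))]
28 62 147
  .  .  .  .  .  .  .  .  .  .  .  .  .  .  .  .
  .  .  .  .  .  .  .  .  .  .  .  .  .  .  .  .
  .  .  .  .  .  .  .  .  1  .  .  .  .  .  .  .
  .  .  .  .  .  .  2  .  3  3  .  .  .  .  .  .
  .  .  .  .  .  .  1  .  2  4  1  .  .  .  .  .
  .  .  .  .  .  1  2  1  1  6  .  .  .  .  .  .
  .  .  .  .  .  .  1  .  1 10  .  .  .  .  .  .
  .  .  .  .  .  1  1  .  1  8  .  .  .  .  .  .
  .  .  .  .  .  .  2  3  3  6  .  .  .  .  .  .
  .  .  .  .  .  2  1  3  2  6  .  .  .  .  .  .
  .  .  .  .  .  .  2  2  1  8  .  .  .  .  .  .
  .  .  .  .  .  .  2  2  2  6  .  .  .  .  .  .
  .  .  .  .  .  1  3  2  2  9  .  .  .  .  .  .
  .  .  .  .  .  1  2  2  2  7  .  .  .  .  .  .
  .  .  .  .  .  .  3  2  5  2  .  .  .  .  .  .
  .  .  .  .  .  .  .  .  .  .  .  .  .  .  .  .
[-1.79981001e+02 -7.40355436e-03 -1.72230933e+02] [ 0.48950586 -0.31814084  0.07635308] [0.03855029 0.03503771 0.02157361]
```

View pics/c9.png

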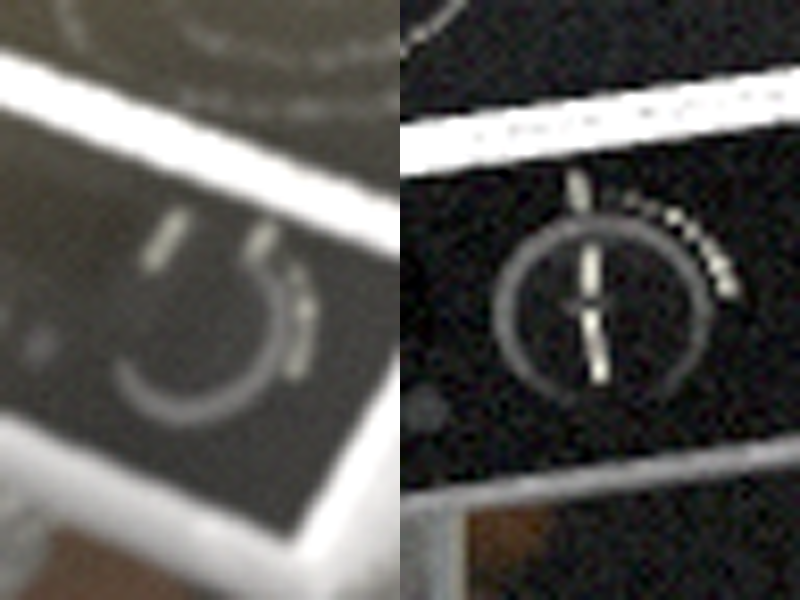

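The right panel shows the knob seated on the ring of the dial. The pointer runs from (600,380) to (590,250), in line with the Off mark at (577,190). I'll check the angle by number, and the bystanders too.

```bash
python3 - <<'E'
from h import *
r=np.radians;z=np.array([-np.sin(r(35))*np.cos(r(7.8)),-np.sin(r(35))*np.sin(r(7.8)),np.cos(r(35))]);y=np.array([-np.sin(r(7.8)),np.cos(r(7.8)),0]);x=np.cross(y,z);A=np.c_[x,y,z];f=np.array([.5725,.0968,.109])
F=np.mean([ctrl.grab_frame('top')[0] for _ in range(6)],0).mean(2)
def line(im,u0,u1,v0,v1,th,h):
    V,U=np.mgrid[v0:v1,u0:u1];w=np.clip(im[v0:v1,u0:u1]-th,0,None);o,D=ray('top',np.c_[U.ravel(),V.ravel()].astype(float));k=((f+h*z-o)@z)/(D@z);P=((o+D*k[:,None]-f)@A*1000)[:,:2];w=w.ravel();k=w>0;P,w=P[k],w[k];c=np.average(P,0,weights=w);e=np.linalg.eigh(np.cov(P.T,aweights=w))[1][:,1];e*=np.sign(e[0]);return c,np.degrees(np.arctan2(e[1],e[0]))
g=lambda a,b,c,d:(175+int((a-400)*.12),175+int((b-400)*.12),135+int(c*.12),135+int(d*.12))
print(F[163:184,194:202].astype(int))
print('top line',line(F,*g(560,625,305,400),60,.04));print('end line',line(F,*g(565,620,235,305),60,.03));print('mark',line(F,*g(555,600,165,215),80,0))
t=np.load('pics/t9.npz')['im'];print('bystander diff',[np.abs(t[a:b,c:d].astype(int)-np.load('pics/top0.npz')['im'][a:b,c:d]).mean() for a,b,c,d in((170,200,312,342),(215,240,318,346))])
E
```

```text
[[ 52  49  43  38  37  36  36  39]
 [ 31  27  27  61  59  33  26  22]
 [ 27  25  39  98  89  23  20  19]
 [ 24  21  46 116 103  19  15  16]
 [ 15  18  46 116 102  18  17  15]
 [ 15  19  46 116 102  20  18  11]
 [ 13  19  47 103  89  17  14  13]
 [ 17  21  38  65  59  30  24  15]
 [ 25  39  42  35  34  38  29  14]
 [ 25  40  49  96  86  29  18   9]
 [ 15  18  31 124 112  14  16  14]
 [ 15  13  17 106 101  27  16  15]
 [ 15  13  17  79  88  48  15  14]
 [ 18  14  15  65  85  59  17  13]
 [ 12  14  15  53  92  73  16  15]
 [ 11  15  16  28 108  97  16  15]
 [ 12  14  13  12 118 109  22  16]
 [ 13  14  18  13  85  80  19  15]
 [ 16  14  15  20  16  13  17  16]
 [ 28  28  16  14  16  17  15  15]
 [ 25  24  16  15  17  14  16  16]]
top line (array([10.37049121,  0.12075324]), np.float64(-1.1812101892031035))
end line (array([26.54196222, -1.5416307 ]), np.float64(-10.551328950576071))
mark (array([34.32027381,  0.38633723]), np.float64(-9.80744402495221))
bystander diff [np.float64(7.293333333333333), np.float64(21.775714285714287)]
```

```bash
python3 - <<'E'
from h import *
for n,a,b in(('top','top0','t9'),('scene','scene0','s9')):
    V,U=np.mgrid[0:384,0:512];o,D=ray(n,np.c_[U.ravel(),V.ravel()].astype(float))
    for t in(a,b):
        z=np.load(f'pics/{t}.npz')['dep'].ravel();P=o+D*z[:,None]
        for c,h in(((.536,-.186),.12),((.440,-.2),.1)):
            q=P[(np.hypot(*(P[:,:2]-c).T)<.04)&(P[:,2]>h)&(P[:,2]<.2)];print(t,len(q),q.mean(0).round(4))
E
```

```text
top0 340 [ 0.5374 -0.1847  0.1478]
top0 209 [ 0.4427 -0.1995  0.1262]
t9 342 [ 0.5374 -0.1846  0.1478]
t9 213 [ 0.4429 -0.1996  0.1257]
scene0 400 [ 0.5285 -0.1921  0.1407]
scene0 289 [ 0.4327 -0.2075  0.1195]
s9 401 [ 0.5289 -0.1923  0.1408]
s9 292 [ 0.4328 -0.208   0.1193]
```

The salt and spice have not moved, the knob is home at Off and the arm is clear, so I'll hand in.

```bash
python3 -c "
from workcell import ctrl
print(ctrl.close_job())"
```

```text
the job is handed in; nothing more can be done
None
```

The knob is keyed and fully home on the right-hand dial, turned to the Off stop with its pointer about 1° from the mark, and released; the salt shaker and spice jar did not move, and the job was handed in at about 26 s.

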